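Load the carrier tray and lock it into the warming rack

ROBOT

A 6-joint arm with a two-finger parallel gripper is mounted at the origin on the work surface. World frame = base frame: x ahead of the robot, y to its left, z up, the work surface at z = 0. Lengths are in m, angles in rad, forces in N, time in s.
With the tool pointing down it reaches from about 0.35 to 0.975 m from the base axis. Payload 4.9 kg.
Tool frame: the origin (TCP) lies at the very end of the fingers, on their centre line; the grasp point (between the pads) lies 19 mm behind it; z points along the fingers, y is the line along which they close (so a half turn about z gives the same grasp; the last joint's range is limited). The gripper opens to 85 mm and grips with 20 to 120 N. Pads are 22 mm wide; open, the fingers measure 114 mm over their backs; the gripper's body (76 mm by 85 mm) begins 54 mm behind the grasp point. The pads swing forward as they close: fully open they stand 13 mm farther back than shut.
Start: joints at [1.12, 0.053, 1.613, -0, 1.476, -0.119], TCP at [0.204, 0.591, 0.196] pointing down, gripper open.
Joint ranges: [-3.01, 3.01], [-1.01, 2.22], [0.06, 2.58], [-1.02, 4.17], [0.09, 2.62], [-3.14, 3.14]. Speed limits (rad/s): [2.57, 2.57, 3.14, 3.14, 3.14, 3.14].

INTERFACE

Orientations are given as a unit quaternion [w, x, y, z].
In Python, from plant import monitor, vision, manip gives the robot as it stands. The module is installed in compiled form; this text tells all that it offers.
- The arm moves only by the tool arm_command, never from a script. Its argument "rows" is a list of rows, each a list of 3 entries, a list of its own where there are three numbers: the finger opening in mm, from 0 to 85.4, then the shift along the world's x, y, z in units of 30 cm (1.0 is 30 cm), then the turn, a rotation vector about the world's x, y, z in units of pi/2 rad (1.0 is pi/2 rad). In form: [[claw, [x, y, z], [wx, wy, wz]], ...]. A call has 1 to 12 rows; each row is the pose to reach, as a shift and turn from the pose commanded when the call began; what a row does not reach only later rows make up. A row lasts 1/12 s, in which the tool goes at most 41.7 mm and 7.16 degrees, less where a joint would pass 70% of its speed; a pose out of reach is approached as far as the arm can. A call with a number of a shift or a turn outside -1 to 1 is refused whole. A call with a gripper value outside its range is refused whole. The fingers move at their own pace and stop on an object; the grip force is fixed at half the most. Time passes only in rows, so rows that repeat a pose let the fingers close. It gives the time, the measured TCP pose, the force, the opening and the grip force at its end, in the units of the state.
- monitor.state(): the state, without advancing time (a new reading comes with each control period).
- vision.grab_frame(name): name is "scene" or "side" or "wrist"; returns a dict with "color" (480x640x3 uint8, red, green, blue), "z_map" (480x640 float32, m along the optical axis (not along the pixel's ray), 0 where there is no reading), "mtx" (3x3 intrinsics, pixels), "R" (3x3) and "t" (3): a world point X has camera coordinates R X + t. Camera axes: x right, y down, z forward; pixel columns grow to the right and rows downward; lengths in m; the calibration is good to about 2 mm. A picture is of the moment at which its call begins.
- manip.job_done(): hands the job in; it is judged then, once.
The state is a dict: "time": time; "joint_pos": joint angles; "joint_vel": joint speeds; "joint_efforts": joint torques, N m; "tool_pos": TCP position; "tool_rot": TCP orientation; "contact_force": force on the tool from outside, world axes, zero at the start; "ft_torque": the same for the moment, N m; "gripper_width": opening from 0.0 (shut) to 1.0 (fully open); "grasp_force": force on a finger pad.
Only numpy, scipy, OpenCV 4.12 (cv2) and the standard library are available. Lean on these libraries where they do the work, as an engineer would, in place of code of your own. Each camera call takes 0.05 s, during which the arm holds its last target. There are 200 camera calls.

TASK

Unhook the carrier tray from behind its stop and draw it right out from under the low wire rack; put the used square tub that stands in it into the small open crate, and stand every rearing cup from the table upright in the tray, squeezing the cups only lightly because they are thin and hold larvae. Slide the loaded tray back in through the gap under the rack and across behind the stop as it was, and only then throw the toggle lever all the way over, away from the robot, to switch the warming on. Leave the other things on the table where they are.

Things in the scene. Friction and masses are not known exactly. Their poses are not given: they have to be found in the camera images.
- rack: fixed low rack, 220 x 320 mm. Origin: on the table, middle of the bay; +y points into the bay from its open mouth. Wire shelf: underside 105, top 117 mm up, x -105 to 105, y -130 to 165 mm, on 18 mm posts at x = +-100, y = -125 and 155. Two tubs on it, at y > 75, up to 162 mm high. No floor. 30 mm high kerbs on the table bound the bay: inner faces at x = +-73.5 and y = +142 mm
- rack_gap (a point): middle of the gap in the rack's mouth, on the table (rack frame x = -22.5, y = -150 mm; the gap is 102 mm wide, x from -73.5 to 28.5). The tray passes with its origin near rack x = -22 mm
- rack_stop (a point): middle of the dark stop that closes the rest of the rack's mouth: rack frame x from 28.5 to 73.5, y from -157 to -142 mm, 36 mm high
- rack_home (a point): where the tray's origin lies when it is locked in, on the table (rack frame x = +22, y = 0): the tray parallel to the rack, its end behind the stop. Good from rack x over 10 mm, y within 20 mm
- tray: loose black tray, outside 84 (x) x 268 (y) x 22 mm high, 0.35 kg; floor and walls 5 mm; takes four cups in a row along y. Origin: centre of its underside. A flat neck (x -42 to -18, 12 mm high) runs from its -y end to y = -208 mm and carries an upright 20 x 20 mm post at x = -30, y = -194, top 121 mm up, to move it by. Starts locked in the rack, holding the used tub
- tray_grip (a point): on the axis of the tray's square post, 100 mm above the tray's underside (21 mm below the post's top). The tray is long: moved sideways or turned by the post it trails and can slip round a few degrees in the grip, so look and square it before the gap. While gripped its pose is not given
- cup0: rearing cup: clear cup of brown substrate, white lid, diameter 54, height 66 mm, about 90 g, standing on the table between robot and the tray's way out; may be absent. Origin: centre of its underside, z up its axis. Thin: the fingers must never press on it with more than 80 N in all (both pads together), so grip with about 20 N a pad
- cup1: rearing cup: clear cup of brown substrate, white lid, diameter 54, height 66 mm, about 90 g, standing on the table between robot and the tray's way out; may be absent. Origin: centre of its underside, z up its axis. Thin: the fingers must never press on it with more than 80 N in all (both pads together), so grip with about 20 N a pad
- cup2: rearing cup: clear cup of brown substrate, white lid, diameter 54, height 66 mm, about 90 g, standing on the table between robot and the tray's way out; may be absent. Origin: centre of its underside, z up its axis. Thin: the fingers must never press on it with more than 80 N in all (both pads together), so grip with about 20 N a pad
- cup3: rearing cup: clear cup of brown substrate, white lid, diameter 54, height 66 mm, about 90 g, standing on the table between robot and the tray's way out; may be absent. Origin: centre of its underside, z up its axis. Thin: the fingers must never press on it with more than 80 N in all (both pads together), so grip with about 20 N a pad
- spent: used square tub: closed clear tub with white lid, 50 x 50 mm, 60 mm high, 80 g, standing anywhere along the row in the tray at the start, its sides nearly along the tray's. Origin: centre of its underside, z up its axis. It may stand or lie in the crate
- crate: fixed open plywood crate on the table, outside 112 x 112 x 40 mm, walls and floor 6 mm; receives the used tub. Origin: centre of its underside
- flat_tub: flat lidded tub, diameter 80, height 32 mm, standing among the cups; not to be loaded or moved. Origin: centre of its underside
- lever_base: fixed grey block 70 (x) x 50 (y) x 25 mm with the toggle lever on top. Origin: centre of its underside; the lever swings in its x-z plane about an axis 22 mm above the origin
- lever (a joint): toggle lever, 80 mm from its axis to the middle of its 26 mm black ball. 0 = off, leaning 0.5 rad to the block's -x (towards the robot), grows as it swings to +x (away from the robot), 1.0 = fully over; it stays where it is left and moves lightly (under 2 N). On counts from 0.8
- lever_tip (a point): middle of the lever's ball (moves with the lever)
- spoon: bystander: spoon about 180 mm long lying on the table. Origin: middle of its underside
- mister: bystander: white bottle 170 mm high with black cap. Origin: centre of its underside
- bowl: bystander: clear bowl with wood chunks, diameter 120, height 45 mm. Origin: centre of its underside
- tongs: bystander: steel tweezers 160 mm long lying on the table. Origin: their middle, underside
- stack: bystander: two lidded tubs one on the other, diameter 90, height 100 mm. Origin: centre of its underside
There are look-alikes about, which are no part of the job. What is shaped like the cup1 but blue or purple is not meant.

How it is judged:
On the way, in this order (a step that is already met when the one before it is completed fails the run):
1. the tray is drawn right out from under the rack (y of tray in the frame of rack below -0.265 m and angle between tray's own z axis and vertical below 0.15 rad), for 0.2 s.
2. the used tub is in the crate and every cup stands upright in the tray (x of cup0 in the frame of tray between -0.025 and 0.025 m and y of cup0 in the frame of tray between -0.115 and 0.115 m and z of each of cup0, cup1, cup2, cup3 in the frame of tray below 0.015 m and angle between each of cup0, cup1, cup2, cup3's own z axis and vertical below 0.2 rad and x of cup1 in the frame of tray between -0.025 and 0.025 m and y of cup1 in the frame of tray between -0.115 and 0.115 m and x of cup2 in the frame of tray between -0.025 and 0.025 m and y of cup2 in the frame of tray between -0.115 and 0.115 m and x of cup3 in the frame of tray between -0.025 and 0.025 m and y of cup3 in the frame of tray between -0.115 and 0.115 m and x of spent in the frame of crate between -0.052 and 0.052 m and y of spent in the frame of crate between -0.052 and 0.052 m and z of spent in the frame of crate below 0.045 m), for 0.3 s.
3. the loaded tray is back in the rack, locked behind the stop (x of cup0 in the frame of tray between -0.025 and 0.025 m and y of cup0 in the frame of tray between -0.115 and 0.115 m and z of each of cup0, cup1, cup2, cup3 in the frame of tray below 0.015 m and angle between each of cup0, cup1, cup2, cup3's own z axis and vertical below 0.2 rad and x of cup1 in the frame of tray between -0.025 and 0.025 m and y of cup1 in the frame of tray between -0.115 and 0.115 m and x of cup2 in the frame of tray between -0.025 and 0.025 m and y of cup2 in the frame of tray between -0.115 and 0.115 m and x of cup3 in the frame of tray between -0.025 and 0.025 m and y of cup3 in the frame of tray between -0.115 and 0.115 m and x of tray in the frame of rack above 0.01 m and y of tray in the frame of rack between -0.02 and 0.02 m and angle between the y axis of tray and the y axis of rack, either way round below 0.12 rad and angle between tray's own z axis and vertical below 0.06 rad and height (world z) of tray below 0.008 m), for 0.3 s.
4. the lever is thrown over (value of joint lever above 0.8 rad), for 0.2 s.
At the end, for the whole second after the job is handed in: Every cup stands upright (within 0.2 rad) in the tray, the used tub is in the crate; the tray lies flat and parallel to the rack (0.12 rad), its origin over 10 mm to the stop's side and within 20 mm along the bay, barred by the stop; the lever is past 0.8 rad; all at rest (all of step 3 and x of spent in the frame of crate between -0.052 and 0.052 m and y of spent in the frame of crate between -0.052 and 0.052 m and z of spent in the frame of crate below 0.045 m and linear speed of tray below 0.02 m/s and linear speed of spent below 0.05 m/s and linear speed of each of cup0, cup1, cup2, cup3 below 0.03 m/s and value of joint lever above 0.8 rad); the robot touches nothing.
It fails at once if a cup is pressed by the fingers with more than 80 N (contact force between the fingers and cup0 above 80 N or contact force between the fingers and cup1 above 80 N or contact force between the fingers and cup2 above 80 N or contact force between the fingers and cup3 above 80 N).
It fails at once if another thing on the table is moved by more than 50 mm (distance of any of flat_tub, spoon, mister, bowl, tongs, stack from where it was at the start of the episode above 0.05 m).
Of cup0, cup1, cup2, cup3 only 2 to 4 are there at a start; the rules pass over those that are not, and their reading is None.
At some moment in a run one of cup0, cup1, cup2, cup3 may be knocked a few centimetres aside while the robot is not near it.
Once in a run the grip may slacken for a moment while it holds something.
It also fails if it takes over 210 s, if anything falls off the work surface, if the arm or the gripper's body presses on something with over 40 N, if the wrist force passes 120 N, or if a joint passes its speed limit or range.

## Working session

There is one attempt and no reset: what is moved stays moved. The work goes in short steps, Python scripts to look and compute and a tool call to move; the robot and the scene stay as the last step left them, time stands still between calls to the robot, and variables do not carry over. Pictures are saved under pics/ and viewed, at most 14 in all, crops included, and the job is handed in when it is done.

Besides the shell and the picture viewer there is one more tool, called after "Emit:" by a JSON object that holds its "name" and its "arguments", one argument or row to a line. arm_command: Moves the arm, as the interface text tells. Shifts and turns lie within -1 to 1; 1 stands for 30 cm of shift or pi/2 rad of turn. Its arguments: {"type":"object","properties":{"rows":{"type":"array"}},"required":["rows"]}

```bash
mkdir -p pics
cat > h.py <<'E'
import numpy as np, cv2
from plant import monitor, vision, manip
def grab(n,save=None):
    f=vision.grab_frame(n)
    if save: cv2.imwrite('pics/'+save,cv2.cvtColor(f['color'],cv2.COLOR_RGB2BGR))
    np.savez('last_%s.npz'%n,**f)
    return f
def load(n): return dict(np.load('last_%s.npz'%n))
def cloud(f):
    z=f['z_map'];v,u=np.mgrid[0:480,0:640];K=f['mtx']
    c=np.stack([(u-K[0,2])/K[0,0]*z,(v-K[1,2])/K[1,1]*z,z],-1)
    P=(c-f['t'])@f['R']; P[z==0]=np.nan
    return P
def onz(f,u,v,h):
    K=f['mtx'];d=f['R'].T@np.array([(u-K[0,2])/K[0,0],(v-K[1,2])/K[1,1],1.]);o=-f['R'].T@f['t']
    return o+d*(h-o[2])/d[2]
E
python3 - <<'E'
from h import *
for n in('scene','side'):
    f=grab(n,n+'0.png');print(n,-f['R'].T@f['t'],f['R'][2],f['mtx'][0,0])
s=monitor.state();print(s)
E
```

```text
scene [1.33641543 0.38551884 1.20643622] [-0.55813625 -0.25829639 -0.78852197] 468.9805123588839
side [-0.09031411 -1.0231375   0.8421571 ] [ 0.44906599  0.72699452 -0.51944076] 464.64727491876357
{'time': 0.1, 'joint_pos': array([ 1.12000260e+00,  5.32808873e-02,  1.61414354e+00, -3.91394517e-05,
        1.47602650e+00, -1.19017674e-01]), 'joint_vel': array([ 2.39576610e-04,  6.44894951e-05, -3.07601228e-03,  8.19381460e-04,
       -6.11898709e-04, -1.68298208e-03]), 'joint_efforts': array([ 4.62145017e-04, -3.94901562e+01, -3.71363282e+01, -9.20592038e-05,
        3.87464082e-03, -1.56301434e-05]), 'tool_pos': array([0.20332153, 0.59033629, 0.19520006]), 'tool_rot': array([-2.42456002e-04,  1.65126314e-01,  9.86271989e-01, -8.97161099e-04]), 'contact_force': array([0.40053893, 0.53854893, 0.71537409]), 'ft_torque': array([-0.01003744,  0.00554663,  0.00415253]), 'grasp_force': 0.0, 'gripper_width': 1.0017920260939162}
```

View pics/scene0.png

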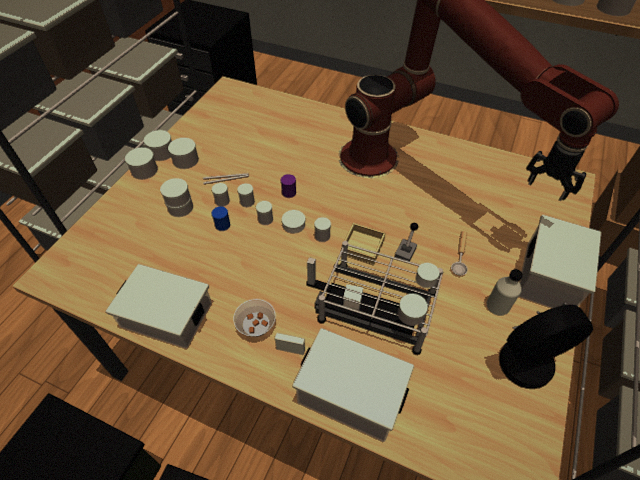

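View pics/side0.png

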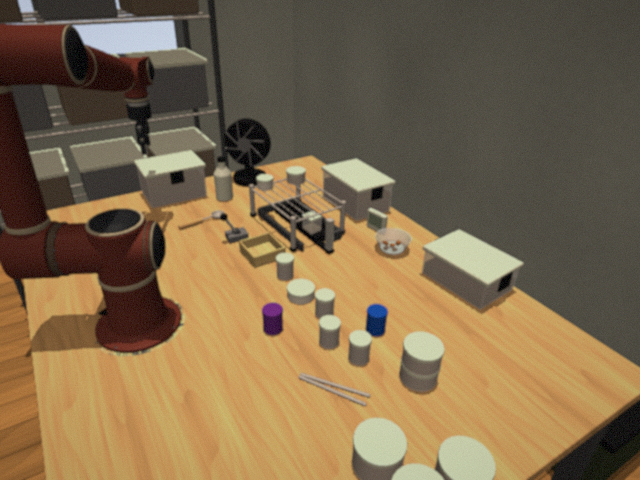

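The scene view shows four cups at about (220,195), (246,195), (264,212) and (322,229). The flat tub is at (293,221), the tray post at (311,270), the crate at (365,242), and the lever ball at (414,227). Next I'll enlarge the rack.

Run:
```python
from h import *
f=load('scene');c=cv2.cvtColor(f['color'],cv2.COLOR_RGB2BGR)
cv2.imwrite('pics/rack.png',cv2.resize(c[210:360,290:490],None,fx=4,fy=4,interpolation=cv2.INTER_CUBIC))
cv2.imwrite('pics/cups.png',cv2.resize(c[165:265,200:360],None,fx=5,fy=5,interpolation=cv2.INTER_CUBIC))
P=cloud(f)
for u,v in[(220,188),(246,188),(264,206),(322,223),(293,217),(221,211),(414,227),(353,292),(312,260)]:print(u,v,P[v,u].round(3))
```

```text
220 188 [ 0.426 -0.388  0.062]
246 188 [ 0.391 -0.305  0.063]
264 206 [ 0.441 -0.209  0.065]
322 223 [ 0.43  -0.004  0.063]
293 217 [nan nan nan]
221 211 [ 0.518 -0.328  0.064]
414 227 [0.359 0.275 0.1  ]
353 292 [0.634 0.183 0.065]
312 260 [0.618 0.047 0.124]
```

View pics/rack.png

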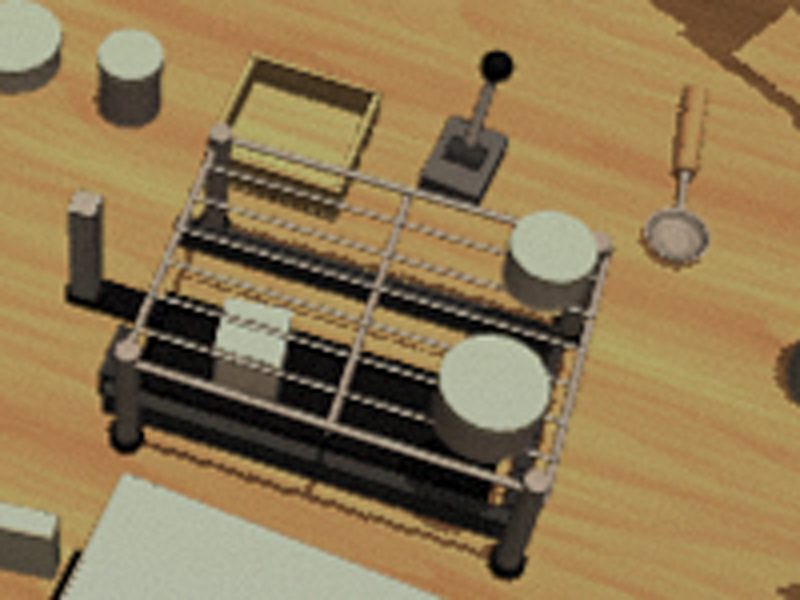

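View pics/cups.png

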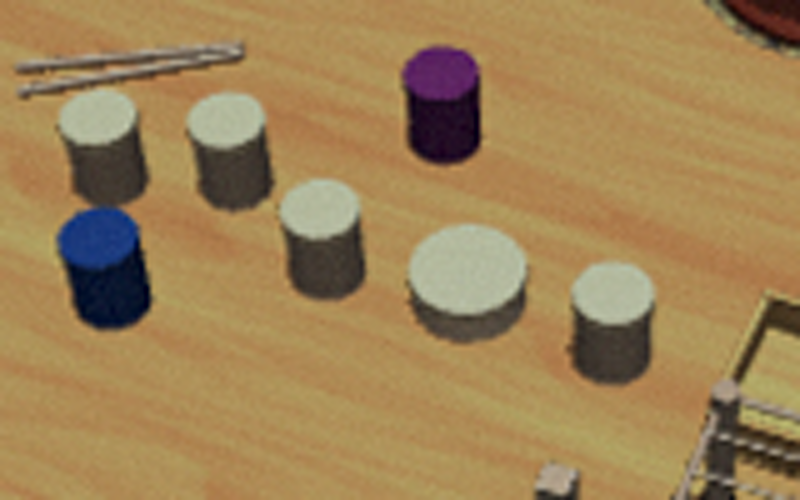

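```bash
cat >> h.py <<'E'
def fit2(L,W):
    L=np.array(L,float);W=np.array(W,float)[:,:2];a=L-L.mean(0);b=W-W.mean(0)
    th=np.arctan2((a[:,0]*b[:,1]-a[:,1]*b[:,0]).sum(),(a*b).sum())
    R=np.array([[np.cos(th),-np.sin(th)],[np.sin(th),np.cos(th)]]);o=W.mean(0)-R@L.mean(0)
    return th,R,o,np.linalg.norm(L@R.T+o-W,axis=1)
E
python3 - <<'E'
from h import *
f=load('scene')
r=lambda x,y,h:onz(f,290+x/4-.4,210+y/4-.4,h)
c=lambda x,y,h:onz(f,200+x/5-.4,165+y/5-.4,h)
th,R,o,e=fit2([(-.1,-.125),(.1,-.125),(.1,.155),(-.1,.155)],[r(*p,.117) for p in[(220,133),(128,349),(540,482),(602,243)]])
print('rack',th,o,e); np.savez('rack.npz',th=th,R=R,o=o)
for n,p in dict(post=(-.008,-.194),home=(.022,0),out=(-.022,-.29),gap=(-.0225,-.15)).items():print(n,(R@p+o).round(4))
print('post',r(86,205,.121)); print('spent',r(255,331,.065),[r(*q,.065).round(3) for q in[(232,297),(292,312),(278,365),(217,350)]])
print('crate',[r(*q,.04).round(3) for q in[(255,57),(381,95),(345,192),(222,150)]])
print('ball',r(497,66,.092),'base',[r(*q,.025).round(3) for q in[(449,116),(508,137),(477,203),(420,184)]])
for n,p in dict(c0=(98,117),c1=(227,120),c2=(320,208),c3=(613,292),blue=(98,237),pur=(441,72)).items():print(n,c(*p,.066).round(4))
print('flat',c(467,268,.032))
print('stop?',r(103,377,.036))
for u,v in[(255,320),(490,290),(495,310)]:print('bowl/clear',onz(f,u,v,.045).round(3))
P=cloud(f)
for h in [(.15,.2)]:
  pass
E
```

```text
rack 0.06140373502056044 [0.60838742 0.23999197] [0.00232977 0.00158736 0.00210286 0.00180451]
post [0.6123 0.0459]
home [0.6303 0.2413]
out [ 0.6042 -0.0508]
gap [0.5951 0.0889]
post [0.61953662 0.04477955 0.121     ]
spent [0.63497561 0.18412996 0.065     ] [array([0.615, 0.158, 0.065]), array([0.609, 0.203, 0.065]), array([0.655, 0.209, 0.065]), array([0.661, 0.165, 0.065])]
crate [array([0.373, 0.084, 0.04 ]), array([0.37 , 0.191, 0.04 ]), array([0.473, 0.197, 0.04 ]), array([0.474, 0.095, 0.04 ])]
ball [0.34846176 0.27225697 0.092     ] base [array([0.356, 0.246, 0.025]), array([0.357, 0.295, 0.025]), array([0.43 , 0.292, 0.025]), array([0.431, 0.246, 0.025])]
c0 [ 0.4303 -0.3878  0.066 ]
c1 [ 0.397  -0.3055  0.066 ]
c2 [ 0.4435 -0.2089  0.066 ]
c3 [ 0.432  -0.0023  0.066 ]
blue [ 0.5254 -0.3298  0.066 ]
pur [ 0.2958 -0.1925  0.066 ]
flat [ 0.42515904 -0.11127252  0.032     ]
stop? [0.69832953 0.09309912 0.036     ]
bowl/clear [ 0.82  -0.038  0.045]
bowl/clear [0.453 0.542 0.045]
bowl/clear [0.514 0.568 0.045]
```

Emit:
{"name": "arm_command", "arguments": {
  "rows": [
    [85,[0,0,0.25],[0,0,0]],
    [85,[0,0,0.25],[0,0,0]],
    [85,[0.99,-0.95,0.25],[0,0,-0.75]],
    [85,[0.99,-0.95,0.25],[0,0,-0.75]],
    [85,[0.99,-0.95,0.25],[0,0,-0.75]],
    [85,[0.99,-0.95,0.25],[0,0,-0.75]],
    [85,[0.99,-0.95,0.25],[0,0,-0.75]],
    [85,[0.99,-0.95,0.25],[0,0,-0.75]],
    [85,[0.99,-0.95,0.25],[0,0,-0.75]],
    [85,[0.99,-0.95,0.25],[0,0,-0.75]],
    [85,[0.99,-0.95,0.25],[0,0,-0.75]],
    [85,[0.99,-0.95,0.25],[0,0,-0.75]]
  ]
}}

```text
time: 1.1
tool_pos: [0.5018, 0.3037, 0.2708]
tool_rot: [-0.0, 0.687, 0.726, -0.0]
contact_force: [-0.1, 0.3, -0.4]
gripper_width: 0.993
grasp_force: 0.0
```

Emit:
{"name": "arm_command", "arguments": {
  "rows": [
    [85,[0.38,-0.86,0],[0,0,0]],
    [85,[0.38,-0.86,0],[0,0,0]],
    [85,[0.38,-0.86,0],[0,0,0]],
    [85,[0.38,-0.86,0],[0,0,0]],
    [85,[0.38,-0.86,0],[0,0,0]],
    [85,[0.38,-0.86,0],[0,0,0]],
    [85,[0.38,-0.86,0],[0,0,0]],
    [85,[0.38,-0.86,0],[0,0,0]],
    [85,[0.38,-0.86,0],[0,0,0]],
    [85,[0.38,-0.86,0],[0,0,0]]
  ]
}}

```text
time: 1.93
tool_pos: [0.6142, 0.0483, 0.2707]
tool_rot: [-0.001, 0.685, 0.728, -0.0]
contact_force: [-0.3, 0.0, -0.3]
gripper_width: 0.997
grasp_force: 0.0
```

Run:
```python
from h import *
s=monitor.state();print(s['tool_pos'],s['tool_rot'],s['joint_pos'])
f=grab('wrist','w1.png');print(-f['R'].T@f['t'],f['R'],f['mtx'][0,0])
P=cloud(f);m=(P[...,2]>.11)&(P[...,2]<.13)&(abs(P[...,0]-.615)<.05)&(abs(P[...,1]-.045)<.05)
print(m.sum());q=P[m]; print(np.nanmedian(q,0),q.min(0),q.max(0)) if m.any() else 0
```

```text
[0.61418722 0.04825658 0.27071836] [-6.28940745e-04  6.85289841e-01  7.28270139e-01 -2.07263511e-04] [-4.25847447e-02 -7.10580090e-04  1.54447749e+00  5.08728409e-04
  1.59904865e+00 -1.03363379e-01]
[0.61053669 0.12452865 0.44733159] [[ 0.99815107  0.06077219 -0.00109073]
 [ 0.05833135 -0.95270885  0.29823362]
 [ 0.01708516 -0.29774583 -0.95449228]] 354.5661655422486
477
[0.61698082 0.04364955 0.11985791] [0.60696362 0.03239946 0.11026403] [0.62734235 0.05343192 0.12191865]
```

View pics/w1.png

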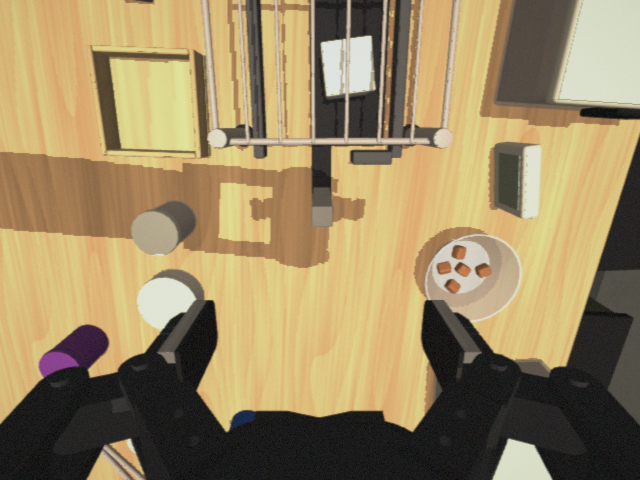

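The wrist view shows the post top at (322,213), the rack's front posts at (218,138) and (443,138), and the stop at (370,157). I'll descend and grip.

Emit:
{"name": "arm_command", "arguments": {
  "rows": [
    [85,[0.01,-0.016,-0.63],[0,0,0]],
    [85,[0.01,-0.016,-0.63],[0,0,0]],
    [85,[0.01,-0.016,-0.63],[0,0,0]],
    [85,[0.01,-0.016,-0.63],[0,0,0]],
    [85,[0.01,-0.016,-0.63],[0,0,0]],
    [85,[0.01,-0.016,-0.63],[0,0,0]],
    [10,[0.01,-0.016,-0.63],[0,0,0]],
    [10,[0.01,-0.016,-0.63],[0,0,0]],
    [10,[0.01,-0.016,-0.63],[0,0,0]],
    [10,[0.01,-0.016,-0.63],[0,0,0]],
    [10,[0.01,-0.016,-0.63],[0,0,0]],
    [10,[0.01,-0.016,-0.63],[0,0,0]]
  ]
}}

```text
time: 2.98
tool_pos: [0.6189, 0.0431, 0.0847]
tool_rot: [0.001, 0.685, 0.728, 0.001]
contact_force: [-1.1, -0.2, 3.6]
gripper_width: 0.19
grasp_force: 58.6
```

Run:
```python
from h import *
f=load('wrist')
a,b=onz(f,218,138,.117),onz(f,443,138,.117);print(a,b,np.arctan2(*(b-a)[[1,0]]))
th=np.load('rack.npz')['th'];R=np.load('rack.npz')['R']
print('o',(a+b)[:2]/2-R@[0,-.125])
s=[onz(f,u,v,.036) for u,v in[(352,150),(391,149),(391,161),(352,162)]];print('stop',np.round(s,3))
print('crate',[onz(f,u,v,.04).round(3) for u,v in[(92,46),(206,47),(208,156),(104,157)]])
print('cup',onz(f,158,231,.066))
```

```text
[0.52029915 0.10844661 0.117     ] [0.72199313 0.12073377 0.117     ] 0.06084457984094972
o [0.6134755  0.23935461]
stop [[0.649 0.101 0.036]
 [0.693 0.104 0.036]
 [0.694 0.091 0.036]
 [0.65  0.087 0.036]]
crate [array([0.372, 0.189, 0.04 ]), array([0.489, 0.195, 0.04 ]), array([0.488, 0.084, 0.04 ]), array([0.371, 0.076, 0.04 ])]
cup [0.43674069 0.0009475  0.066     ]
```

Emit:
{"name": "arm_command", "arguments": {
  "rows": [
    [10,[-0.013,-0.001,0],[0,0,0]],
    [10,[-0.026,-0.002,0],[0,0,0]],
    [10,[-0.04,-0.002,0],[0,0,0]],
    [10,[-0.053,-0.003,0],[0,0,0]],
    [10,[-0.066,-0.004,0],[0,0,0]],
    [10,[-0.08,-0.005,0],[0,0,0]],
    [10,[-0.093,-0.006,0],[0,0,0]],
    [10,[-0.106,-0.007,0],[0,0,0]],
    [10,[-0.12,-0.008,0],[0,0,0]],
    [10,[-0.133,-0.008,0],[0,0,0]],
    [10,[-0.146,-0.009,0],[0,0,0]],
    [10,[-0.153,-0.009,0],[0,0,0]]
  ]
}}

```text
time: 3.98
tool_pos: [0.5715, 0.0401, 0.083]
tool_rot: [0.0, 0.685, 0.728, 0.0]
contact_force: [-0.5, -0.6, 2.7]
gripper_width: 0.12
grasp_force: 1.7
```

Run:
```python
from h import *
f=grab('wrist','w2.png');c=f['color']
cv2.imwrite('pics/w2c.png',cv2.resize(cv2.cvtColor(np.clip(c.astype(float)*2,0,255).astype(np.uint8),cv2.COLOR_RGB2BGR)[0:300,120:520],None,fx=2,fy=2))
s=monitor.state();print(s['tool_pos'],s['tool_rot'])
```

```text
[0.5711603  0.04008502 0.0827605 ] [ 1.95709859e-04  6.85266844e-01  7.28292020e-01 -2.18825060e-04]
```

View pics/w2c.png

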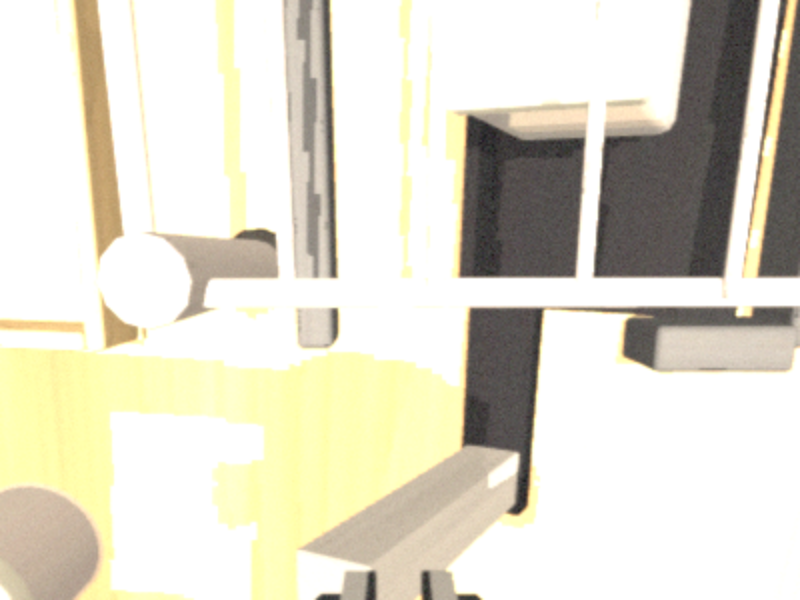

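The post runs from its base at about (500,480) in the crop to a top at about (340,570). The grip force has dropped, so I'll check where the base and top really are.

Run:
```python
from h import *
f=load('wrist')
print(-f['R'].T@f['t'])
g=lambda x,y,h:onz(f,120+x/2,y/2,h).round(4)
print('neckL,R',g(465,380,.012),g(535,380,.012),'end',g(525,515,.012),'neck top',g(465,310,.012),g(540,310,.012),'base',g(495,460,.012))
P=cloud(f)
for x,y in[(500,370),(500,430),(505,462),(420,510),(340,565),(360,590),(700,345)]:print(x,y,P[y//2,120+x//2].round(3))
f=grab('side','s2.png');c=cv2.cvtColor(f['color'],cv2.COLOR_RGB2BGR)
g2=grab('scene');c2=cv2.cvtColor(g2['color'],cv2.COLOR_RGB2BGR)
cv2.imwrite('pics/s2c.png',np.hstack([cv2.resize(c[130:280,230:380],(400,400)),cv2.resize(c2[190:340,270:420],(400,400))]))
```

```text
[0.56753404 0.11654203 0.25953552]
neckL,R [0.5939 0.0746 0.012 ] [0.6185 0.0761 0.012 ] end [0.6208 0.0255 0.012 ] neck top [0.5918 0.0986 0.012 ] [0.6173 0.1001 0.012 ] base [0.6074 0.0461 0.012 ]
500 370 [0.605 0.079 0.014]
500 430 [0.607 0.059 0.017]
505 462 [0.607 0.051 0.032]
420 510 [0.578 0.05  0.081]
340 565 [0.559 0.049 0.114]
360 590 [0.564 0.051 0.13 ]
700 345 [0.664 0.094 0.035]
```

View pics/s2c.png

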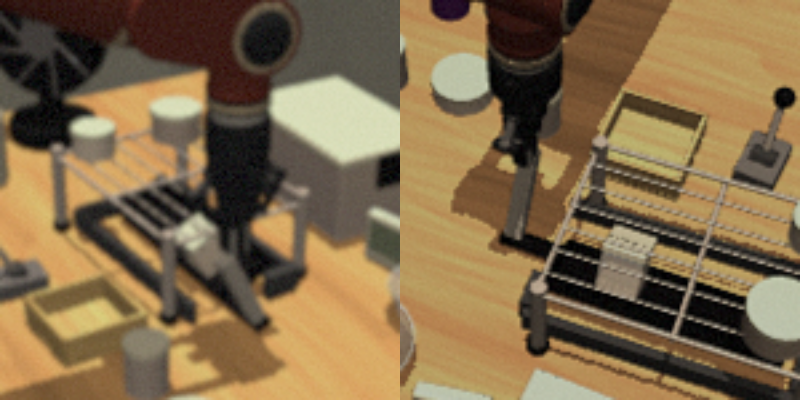

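The tray rolled on its long edge: the post leans 25° towards the robot, so the grip slackened mid-move. I'll ease it back upright, then release and regrip lower.

Emit:
{"name": "arm_command", "arguments": {
  "rows": [
    [10,[0.015,0.001,0],[0,0,0]],
    [10,[0.03,0.002,0],[0,0,0]],
    [10,[0.045,0.003,0],[0,0,0]],
    [10,[0.06,0.004,0],[0,0,0]],
    [10,[0.075,0.005,0],[0,0,0]],
    [10,[0.09,0.006,0],[0,0,0]],
    [10,[0.105,0.006,0],[0,0,0]],
    [10,[0.118,0.007,0],[0,0,0]],
    [10,[0.118,0.007,0],[0,0,0]],
    [10,[0.118,0.007,0],[0,0,0]]
  ]
}}

```text
time: 4.97
tool_pos: [0.6118, 0.0415, 0.0876]
tool_rot: [0.004, 0.685, 0.728, 0.003]
contact_force: [1.9, -3.1, 16.6]
gripper_width: 0.116
grasp_force: 7.8
```

```bash
cat >> h.py <<'E'
def postcheck(yc=.045):
    f=grab('wrist');P=cloud(f);s=monitor.state();t=s['tool_pos']
    print('tool',t.round(4),'rot',s['tool_rot'].round(3),'w',s['gripper_width'].round(3),'F',s['grasp_force'],s['contact_force'].round(1))
    for a,b in[(.02,.04),(.04,.06),(.06,.075)]:
        m=(P[...,2]>a)&(P[...,2]<b)&(abs(P[...,0]-t[0])<.06)&(abs(P[...,1]-t[1])<.03)
        if m.sum()>5:
            q=P[m];print(a,b,m.sum(),np.median(q,0).round(4),q[:,0].min().round(3),q[:,0].max().round(3))
    return f,P
E
python3 - <<'E'
from h import *
postcheck()
g2=grab('scene');c2=cv2.cvtColor(g2['color'],cv2.COLOR_RGB2BGR);f=load('wrist');c=cv2.cvtColor(f['color'],cv2.COLOR_RGB2BGR)
cv2.imwrite('pics/s3c.png',np.hstack([cv2.resize(c[100:400,170:470],(400,400)),cv2.resize(c2[210:310,290:390],(400,400))]))
E
```

```text
Traceback (most recent call last):
  File "h.py", line 24, in postcheck
    print('tool',t.round(4),'rot',s['tool_rot'].round(3),'w',s['gripper_width'].round(3),'F',s['grasp_force'],s['contact_force'].round(1))
                                                             ^^^^^^^^^^^^^^^^^^^^^^^^
AttributeError: 'float' object has no attribute 'round'
```

```bash
sed -i "s/s\['gripper_width'\].round(3)/round(s['gripper_width'],3)/" h.py
python3 - <<'E'
from h import *
postcheck()
g2=grab('scene');c2=cv2.cvtColor(g2['color'],cv2.COLOR_RGB2BGR);f=load('wrist');c=cv2.cvtColor(f['color'],cv2.COLOR_RGB2BGR)
cv2.imwrite('pics/s3c.png',np.hstack([cv2.resize(c[100:400,170:470],(400,400)),cv2.resize(c2[210:310,290:390],(400,400))]))
E
```

```text
tool [0.6117 0.0415 0.0876] rot [0.004 0.685 0.728 0.003] w 0.119 F 7.767809769138694 [ 1.  -2.  15.3]
0.02 0.04 303 [0.6105 0.0514 0.031 ] 0.597 0.619
0.04 0.06 381 [0.6078 0.0513 0.0506] 0.594 0.616
0.06 0.075 356 [0.6056 0.0512 0.068 ] 0.592 0.614
```

View pics/s3c.png

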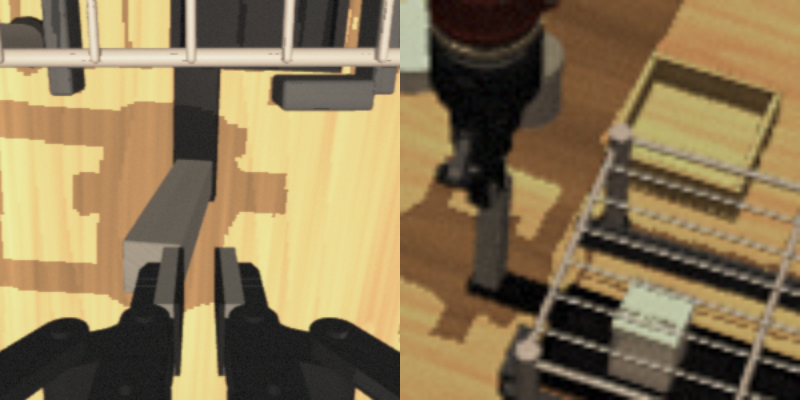

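The post still leans about 8° and has slipped out to the left of both fingers. I'll lift clear, let the tray settle flat, and open.

Emit:
{"name": "arm_command", "arguments": {
  "rows": [
    [10,[0,0,0.1],[0,0,0]],
    [10,[0,0,0.2],[0,0,0]],
    [10,[0,0,0.35],[0,0,0]],
    [10,[0,0,0.5],[0,0,0]],
    [85,[0,0,0.6],[0,0,0]],
    [85,[0,0,0.6],[0,0,0]],
    [85,[0,0,0.6],[0,0,0]],
    [85,[0,0,0.6],[0,0,0]],
    [85,[0,0,0.6],[0,0,0]]
  ]
}}

```text
time: 5.87
tool_pos: [0.6058, 0.0426, 0.2592]
tool_rot: [-0.002, 0.685, 0.728, -0.002]
contact_force: [0.0, 0.9, -1.5]
gripper_width: 0.823
grasp_force: 0.0
```

```bash
cat >> h.py <<'E'
def lohi(P,box,zr):
    m=(P[...,2]>zr[0])&(P[...,2]<zr[1])&(P[...,0]>box[0])&(P[...,0]<box[1])&(P[...,1]>box[2])&(P[...,1]<box[3])
    return P[m],m
E
python3 - <<'E'
from h import *
f,P=postcheck()
for zr in[(.03,.06),(.06,.1),(.117,.126)]:
    q,m=lohi(P,(.56,.66,.0,.09),zr);print(zr,len(q),np.median(q,0).round(4),q.min(0).round(3),q.max(0).round(3))
c=cv2.cvtColor(f['color'],cv2.COLOR_RGB2BGR)
cv2.imwrite('pics/w4.png',cv2.resize(c[0:300,170:470],(600,600)))
E
```

```text
tool [0.6058 0.0426 0.2591] rot [-0.002  0.685  0.728 -0.002] w 0.9 F 0.0 [-0.5  0.  -0. ]
0.02 0.04 48 [0.6102 0.0517 0.0289] 0.602 0.621
0.04 0.06 57 [0.6117 0.0517 0.0488] 0.602 0.621
0.06 0.075 52 [0.6105 0.0517 0.0669] 0.601 0.621
(0.03, 0.06) 118 [0.6162 0.0519 0.0378] [0.602 0.051 0.03 ] [0.66 0.09 0.06]
(0.06, 0.1) 149 [0.6112 0.0517 0.0817] [0.601 0.05  0.06 ] [0.621 0.052 0.099]
(0.117, 0.126) 464 [0.6114 0.0424 0.1199] [0.602 0.032 0.117] [0.621 0.052 0.122]
```

View pics/w4.png

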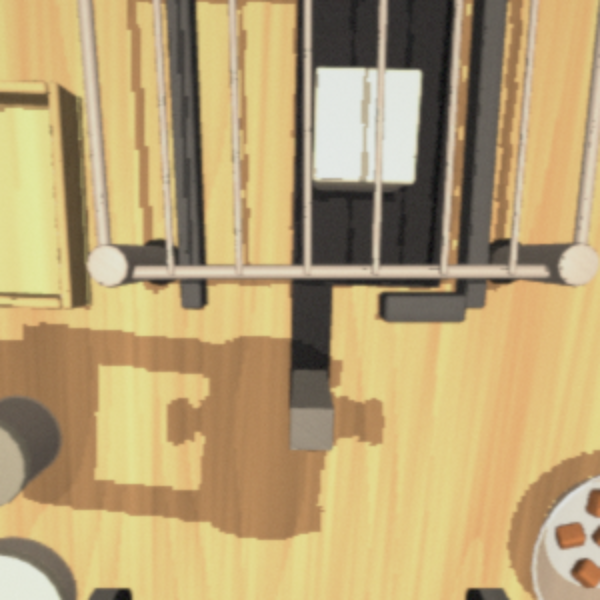

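The tray is flat again: post top centre at about (311,425) in the crop, tub upright, stop intact. I'll regrip lower.

Emit:
{"name": "arm_command", "arguments": {
  "rows": [
    [85,[0.018,-0.002,-0.663],[0,0,0]],
    [85,[0.018,-0.002,-0.663],[0,0,0]],
    [85,[0.018,-0.002,-0.663],[0,0,0]],
    [85,[0.018,-0.002,-0.663],[0,0,0]],
    [85,[0.018,-0.002,-0.663],[0,0,0]],
    [85,[0.018,-0.002,-0.663],[0,0,0]],
    [0,[0.018,-0.002,-0.663],[0,0,0]],
    [0,[0.018,-0.002,-0.663],[0,0,0]],
    [0,[0.018,-0.002,-0.663],[0,0,0]],
    [0,[0.018,-0.002,-0.663],[0,0,0]],
    [0,[0.018,-0.002,-0.663],[0,0,0]],
    [0,[0.018,-0.002,-0.663],[0,0,0]]
  ]
}}

```text
time: 6.92
tool_pos: [0.6143, 0.0417, 0.0661]
tool_rot: [0.002, 0.685, 0.728, 0.001]
contact_force: [0.9, -1.7, -0.9]
gripper_width: 0.222
grasp_force: 60.0
```

Emit:
{"name": "arm_command", "arguments": {
  "rows": [
    [0,[0,0,0],[0,0,0]],
    [0,[-0.007,0,0],[0,0,0]],
    [0,[-0.013,-0.001,0],[0,0,0]],
    [0,[-0.02,-0.001,0],[0,0,0]],
    [0,[-0.026,-0.002,0],[0,0,0]],
    [0,[-0.033,-0.002,0],[0,0,0]]
  ]
}}

```text
time: 7.42
tool_pos: [0.6058, 0.0413, 0.0661]
tool_rot: [0.003, 0.686, 0.728, 0.003]
contact_force: [5.6, 1.5, 6.2]
gripper_width: 0.217
grasp_force: 61.1
```

Run:
```python
from h import *
postcheck()
```

```text
tool [0.6053 0.0414 0.0661] rot [0.003 0.686 0.728 0.003] w 0.218 F 61.24435007572174 [4.5 0.1 7.4]
0.02 0.04 297 [0.6063 0.051  0.0305] 0.596 0.616
0.04 0.06 396 [0.6062 0.051  0.0507] 0.596 0.616
0.06 0.075 373 [0.606 0.051 0.068] 0.596 0.616
```

Emit:
{"name": "arm_command", "arguments": {
  "rows": [
    [0,[-0.01,-0.001,0.01],[0,0,0]],
    [0,[-0.02,-0.001,0.01],[0,0,0]],
    [0,[-0.03,-0.002,0.01],[0,0,0]],
    [0,[-0.04,-0.003,0.01],[0,0,0]],
    [0,[-0.05,-0.003,0.01],[0,0,0]],
    [0,[-0.06,-0.004,0.01],[0,0,0]],
    [0,[-0.07,-0.004,0.01],[0,0,0]],
    [0,[-0.08,-0.005,0.01],[0,0,0]],
    [0,[-0.09,-0.006,0.01],[0,0,0]],
    [0,[-0.1,-0.006,0.01],[0,0,0]],
    [0,[-0.112,-0.007,0.01],[0,0,0]],
    [0,[-0.112,-0.007,0.01],[0,0,0]]
  ]
}}

```text
time: 8.47
tool_pos: [0.568, 0.0392, 0.0661]
tool_rot: [-0.0, 0.685, 0.728, -0.001]
contact_force: [-0.6, -0.3, 0.4]
gripper_width: 0.224
grasp_force: 60.0
```

Run:
```python
from h import *
f,P=postcheck()
c=cv2.cvtColor(f['color'],cv2.COLOR_RGB2BGR)
cv2.imwrite('pics/w5.png',cv2.resize(c[0:300,120:520],(800,600)))
```

```text
tool [0.5681 0.0391 0.0661] rot [-0.     0.685  0.728 -0.001] w 0.215 F 60.05854368209839 [-0.1 -1.2 -1.2]
0.02 0.04 289 [0.5681 0.0488 0.0306] 0.558 0.578
0.04 0.06 393 [0.5681 0.0488 0.0506] 0.558 0.578
0.06 0.075 390 [0.5682 0.0488 0.068 ] 0.558 0.578
```

View pics/w5.png

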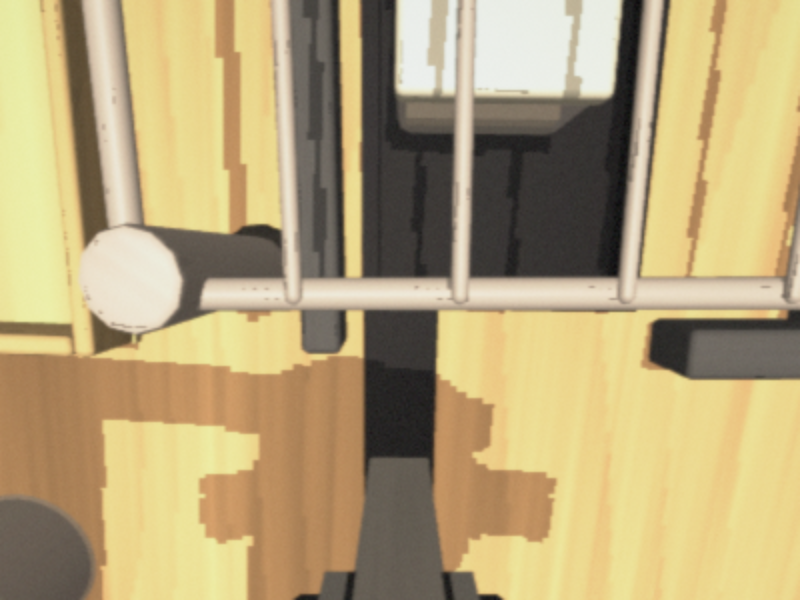

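The tray sits square in the gap: the kerb is at 345 and the tray's left edge at 365, with its right edge clear of the stop at 650. I'll draw it out.

Emit:
{"name": "arm_command", "arguments": {
  "rows": [
    [0,[0.016,-0.03,0.005],[0,0,0]],
    [0,[0.02,-0.07,0.005],[0,0,0]],
    [0,[0.023,-0.12,0.005],[0,0,0]],
    [0,[0.026,-0.17,0.005],[0,0,0]],
    [0,[0.029,-0.22,0.005],[0,0,0]],
    [0,[0.032,-0.27,0.005],[0,0,0]],
    [0,[0.034,-0.31,0.005],[0,0,0]],
    [0,[0.036,-0.35,0.005],[0,0,0]],
    [0,[0.039,-0.39,0.005],[0,0,0]],
    [0,[0.041,-0.43,0.005],[0,0,0]],
    [0,[0.044,-0.47,0.005],[0,0,0]],
    [0,[0.045,-0.5,0.005],[0,0,0]]
  ]
}}

```text
time: 9.52
tool_pos: [0.5825, -0.1123, 0.0679]
tool_rot: [0.0, 0.685, 0.728, -0.0]
contact_force: [0.9, 1.2, -2.3]
gripper_width: 0.215
grasp_force: 59.8
```

Run:
```python
from h import *
f,P=postcheck()
```

```text
tool [ 0.5827 -0.1137  0.0681] rot [ 0.001  0.686  0.728 -0.001] w 0.218 F 59.86866116523743 [-0.9 -1.5 -2.8]
0.02 0.04 291 [ 0.5822 -0.1031  0.031 ] 0.573 0.592
0.04 0.06 374 [ 0.5822 -0.1029  0.051 ] 0.573 0.592
0.06 0.075 359 [ 0.5828 -0.1028  0.0678] 0.573 0.592
```

Emit:
{"name": "arm_command", "arguments": {
  "rows": [
    [0,[0.002,-0.03,-0.003],[0,0,0]],
    [0,[0.005,-0.07,-0.005],[0,0,0]],
    [0,[0.008,-0.12,-0.005],[0,0,0]],
    [0,[0.011,-0.17,-0.005],[0,0,0]],
    [0,[0.014,-0.22,-0.005],[0,0,0]],
    [0,[0.017,-0.27,-0.005],[0,0,0]],
    [0,[0.019,-0.32,-0.005],[0,0,0]],
    [0,[0.022,-0.37,-0.005],[0,0,0]],
    [0,[0.025,-0.42,-0.005],[0,0,0]],
    [0,[0.028,-0.46,-0.005],[0,0,0]],
    [0,[0.03,-0.5,-0.005],[0,0,0]],
    [0,[0.03,-0.5,-0.005],[0,0,0]]
  ]
}}

```text
time: 10.57
tool_pos: [0.5916, -0.2639, 0.0667]
tool_rot: [0.001, 0.686, 0.728, -0.001]
contact_force: [-1.6, -2.1, -0.5]
gripper_width: 0.221
grasp_force: 60.0
```

Emit:
{"name": "arm_command", "arguments": {
  "rows": [
    [0,[0,0,0],[0,0,0]],
    [0,[0,0,0],[0,0,0]],
    [85,[0,0,0],[0,0,0]],
    [85,[0,0,0],[0,0,0]],
    [85,[0,0,0],[0,0,0]],
    [85,[0,0,0],[0,0,0]],
    [85,[0,0,0],[0,0,0]],
    [85,[0,0,0.6],[0,0,0]],
    [85,[0,0,0.9],[0,0,0]],
    [85,[0,0,0.9],[0,0,0]],
    [85,[0,0.2,0.9],[0,0,0]],
    [85,[0,0.2,0.9],[0,0,0]]
  ]
}}

```text
time: 11.57
tool_pos: [0.5913, -0.2289, 0.2707]
tool_rot: [0.0, 0.686, 0.728, 0.0]
contact_force: [0.9, -0.3, 0.0]
gripper_width: 1.002
grasp_force: 0.0
```

Run:
```python
from h import *
f=grab('wrist','w6.png');P=cloud(f)
print(monitor.state()['tool_pos'],monitor.state()['time'])
q,m=lohi(P,(.54,.66,-.31,-.2),(.112,.126));print('post',len(q),(q.min(0)+q.max(0))/2,np.median(q,0))
q,m=lohi(P,(.5,.72,-.2,.1),(.05,.08));print('tub',len(q))
r=cv2.minAreaRect((q[:,:2]*1000).astype(np.float32));print(r)
```

```text
[ 0.59487522 -0.22745039  0.2816013 ] 11.6167
post 444 [ 0.59192488 -0.26150739  0.11734581] [ 0.5919198  -0.26004511  0.1198215 ]
tub 2592
((607.8472290039062, -125.25382232666016), (49.64512634277344, 49.43412780761719), 3.4155349731445312)
```

View pics/w6.png

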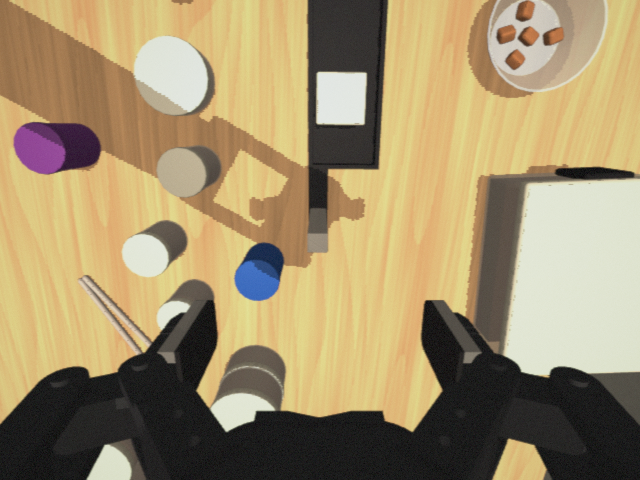

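The tray is fully out and square, and the tub (341,98) stands in it. The grip force is fixed at 60 N a pad, so I'll use the tub to test how commanded opening maps to force before touching a cup.

Emit:
{"name": "arm_command", "arguments": {
  "rows": [
    [85,[0,0,0],[0,0,0]],
    [85,[0,0,0],[0,0,0]],
    [85,[0,0,0],[0,0,0]]
  ]
}}

```text
time: 11.87
tool_pos: [0.5908, -0.2287, 0.2666]
tool_rot: [-0.001, 0.685, 0.728, -0.0]
contact_force: [0.0, -0.1, -0.5]
gripper_width: 0.996
grasp_force: 0.0
```

Emit:
{"name": "arm_command", "arguments": {
  "rows": [
    [85,[0.057,0.346,0],[0,0,0]],
    [85,[0.057,0.346,0],[0,0,0]],
    [85,[0.057,0.346,0],[0,0,0]],
    [85,[0.057,0.346,0],[0,0,0]],
    [85,[0.057,0.346,-0.4],[0,0,0]],
    [85,[0.057,0.346,-0.4],[0,0,0]],
    [85,[0.057,0.346,-0.4],[0,0,0]],
    [85,[0.057,0.346,-0.785],[0,0,0]],
    [85,[0.057,0.346,-0.785],[0,0,0]],
    [85,[0.057,0.346,-0.785],[0,0,0]],
    [85,[0.057,0.346,-0.785],[0,0,0]],
    [85,[0.057,0.346,-0.785],[0,0,0]]
  ]
}}

```text
time: 12.87
tool_pos: [0.6054, -0.1249, 0.029]
tool_rot: [-0.004, 0.686, 0.728, -0.002]
contact_force: [0.4, -0.1, 0.0]
gripper_width: 0.998
grasp_force: 0.0
```

Emit:
{"name": "arm_command", "arguments": {
  "rows": [
    [51,[0,0,0],[0,0,0]],
    [51,[0,0,0],[0,0,0]],
    [51,[0,0,0],[0,0,0]],
    [51,[0,0,0],[0,0,0]],
    [51,[0,0,0],[0,0,0]],
    [51,[0,0,0],[0,0,0]]
  ]
}}

```text
time: 13.37
tool_pos: [0.6092, -0.1253, 0.034]
tool_rot: [0.001, 0.685, 0.728, 0.0]
contact_force: [-0.4, 0.1, -0.2]
gripper_width: 0.597
grasp_force: 0.0
```

Emit:
{"name": "arm_command", "arguments": {
  "rows": [
    [49,[0,0,0],[0,0,0]],
    [49,[0,0,0],[0,0,0]],
    [49,[0,0,0],[0,0,0]],
    [49,[0,0,0],[0,0,0]]
  ]
}}

```text
time: 13.7
tool_pos: [0.6085, -0.1251, 0.0328]
tool_rot: [-0.0, 0.685, 0.728, -0.0]
contact_force: [0.0, -0.1, 0.3]
gripper_width: 0.572
grasp_force: 0.0
```

Emit:
{"name": "arm_command", "arguments": {
  "rows": [
    [47,[0,0,0],[0,0,0]],
    [47,[0,0,0],[0,0,0]],
    [47,[0,0,0],[0,0,0]],
    [47,[0,0,0],[0,0,0]]
  ]
}}

```text
time: 14.03
tool_pos: [0.6085, -0.1251, 0.0329]
tool_rot: [-0.0, 0.685, 0.728, -0.0]
contact_force: [0.3, 0.3, -0.1]
gripper_width: 0.549
grasp_force: 0.0
```

Emit:
{"name": "arm_command", "arguments": {
  "rows": [
    [46,[0,0,0],[0,0,0]],
    [46,[0,0,0],[0,0,0]],
    [46,[0,0,0],[0,0,0]],
    [46,[0,0,0],[0,0,0]]
  ]
}}

```text
time: 14.37
tool_pos: [0.6086, -0.1251, 0.0329]
tool_rot: [0.0, 0.685, 0.728, -0.0]
contact_force: [0.0, -0.1, 0.3]
gripper_width: 0.542
grasp_force: 0.0
```

Emit:
{"name": "arm_command", "arguments": {
  "rows": [
    [45,[0,0,0],[0,0,0]],
    [45,[0,0,0],[0,0,0]],
    [45,[0,0,0],[0,0,0]],
    [45,[0,0,0],[0,0,0]]
  ]
}}

```text
time: 14.7
tool_pos: [0.6086, -0.1252, 0.0329]
tool_rot: [0.0, 0.685, 0.728, 0.0]
contact_force: [0.1, 0.6, -0.0]
gripper_width: 0.522
grasp_force: 0.0
```

Emit:
{"name": "arm_command", "arguments": {
  "rows": [
    [44,[0,0,0],[0,0,0]],
    [44,[0,0,0],[0,0,0]],
    [44,[0,0,0],[0,0,0]],
    [44,[0,0,0],[0,0,0]]
  ]
}}

```text
time: 15.03
tool_pos: [0.6086, -0.1252, 0.0329]
tool_rot: [0.0, 0.685, 0.728, 0.0]
contact_force: [-0.6, -0.7, -0.6]
gripper_width: 0.513
grasp_force: 0.0
```

Emit:
{"name": "arm_command", "arguments": {
  "rows": [
    [43,[0,0,0],[0,0,0]],
    [43,[0,0,0],[0,0,0]],
    [43,[0,0,0],[0,0,0]],
    [43,[0,0,0],[0,0,0]]
  ]
}}

```text
time: 15.37
tool_pos: [0.6086, -0.1252, 0.0329]
tool_rot: [-0.0, 0.685, 0.728, -0.0]
contact_force: [0.6, -0.1, -0.6]
gripper_width: 0.503
grasp_force: 0.0
```

Run:
```python
from h import *
f=grab('wrist');P=cloud(f)
q,m=lohi(P,(.55,.67,-.2,.0),(.056,.07));print('tub',len(q),q.min(0),q.max(0),np.median(q,0))
v,u=np.where(m);print(u.min(),u.max(),v.min(),v.max())
c=cv2.cvtColor(f['color'],cv2.COLOR_RGB2BGR);cv2.imwrite('pics/w7.png',c[80:,100:540])
```

```text
tub 10574 [ 0.58191673 -0.15123989  0.05600264] [ 0.63393881 -0.09888924  0.06999412] [ 0.60838147 -0.12073147  0.06388299]
260 372 244 347
```

View pics/w7.png

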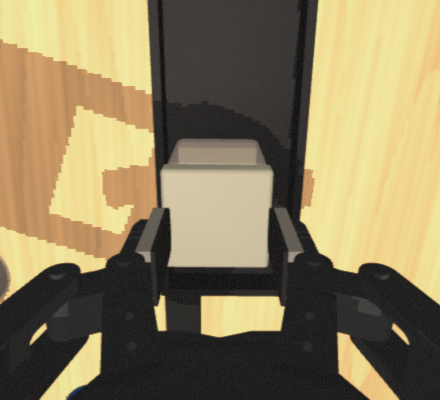

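The wrist view shows the pads at either side of the tub (165 and 275), almost touching. The opening reading is nonlinear, so I'll keep closing in small steps.

Emit:
{"name": "arm_command", "arguments": {
  "rows": [
    [42,[0,0,0],[0,0,0]],
    [42,[0,0,0],[0,0,0]],
    [42,[0,0,0],[0,0,0]],
    [42,[0,0,0],[0,0,0]]
  ]
}}

```text
time: 15.75
tool_pos: [0.6086, -0.1251, 0.0329]
tool_rot: [-0.0, 0.685, 0.728, -0.0]
contact_force: [0.0, -0.4, 0.5]
gripper_width: 0.497
grasp_force: 0.0
```

Emit:
{"name": "arm_command", "arguments": {
  "rows": [
    [41,[0,0,0],[0,0,0]],
    [41,[0,0,0],[0,0,0]],
    [41,[0,0,0],[0,0,0]],
    [41,[0,0,0],[0,0,0]]
  ]
}}

```text
time: 16.08
tool_pos: [0.6086, -0.1252, 0.0329]
tool_rot: [-0.0, 0.685, 0.728, -0.0]
contact_force: [-0.6, 0.7, -0.1]
gripper_width: 0.484
grasp_force: 0.0
```

Emit:
{"name": "arm_command", "arguments": {
  "rows": [
    [40,[0,0,0],[0,0,0]],
    [40,[0,0,0],[0,0,0]],
    [40,[0,0,0],[0,0,0]],
    [40,[0,0,0],[0,0,0]]
  ]
}}

```text
time: 16.42
tool_pos: [0.6086, -0.1251, 0.0329]
tool_rot: [-0.0, 0.685, 0.728, -0.0]
contact_force: [0.4, 0.6, 0.4]
gripper_width: 0.466
grasp_force: 0.0
```

Emit:
{"name": "arm_command", "arguments": {
  "rows": [
    [38,[0,0,0],[0,0,0]],
    [38,[0,0,0],[0,0,0]],
    [38,[0,0,0],[0,0,0]],
    [38,[0,0,0],[0,0,0]]
  ]
}}

```text
time: 16.75
tool_pos: [0.6086, -0.1251, 0.0329]
tool_rot: [-0.0, 0.685, 0.728, -0.0]
contact_force: [0.3, 0.1, -0.2]
gripper_width: 0.444
grasp_force: 0.0
```

Emit:
{"name": "arm_command", "arguments": {
  "rows": [
    [36,[0,0,0],[0,0,0]],
    [36,[0,0,0],[0,0,0]],
    [36,[0,0,0],[0,0,0]],
    [36,[0,0,0],[0,0,0]]
  ]
}}

```text
time: 17.08
tool_pos: [0.6086, -0.1252, 0.0329]
tool_rot: [0.0, 0.685, 0.728, 0.0]
contact_force: [-0.2, 0.3, 0.0]
gripper_width: 0.424
grasp_force: 0.0
```

Emit:
{"name": "arm_command", "arguments": {
  "rows": [
    [34,[0,0,0],[0,0,0]],
    [34,[0,0,0],[0,0,0]],
    [34,[0,0,0],[0,0,0]],
    [34,[0,0,0],[0,0,0]]
  ]
}}

```text
time: 17.42
tool_pos: [0.6086, -0.1252, 0.0329]
tool_rot: [0.0, 0.685, 0.728, -0.0]
contact_force: [0.2, 0.7, 0.4]
gripper_width: 0.398
grasp_force: 0.0
```

Run:
```python
from h import *
f=grab('wrist');P=cloud(f)
t=monitor.state()['tool_pos'];R=np.load('rack.npz')['R']
# pad points near tool height
q,m=lohi(P,(.53,.69,-.16,-.09),(.03,.11));L=(q[:,:2]-t[:2])@R
for z0 in np.arange(.03,.11,.01):
    k=(q[:,2]>z0)&(q[:,2]<z0+.01);print(round(z0,2),k.sum(),np.percentile(L[k],[1,25,50,75,99],axis=0).round(3).T.tolist() if k.sum()>20 else'')
q,m=lohi(P,(.5,.72,-.2,-.05),(.061,.069));print(cv2.minAreaRect((q[:,:2]*1000).astype(np.float32)))
cv2.imwrite('pics/w8.png',cv2.resize(cv2.cvtColor(f['color'],cv2.COLOR_RGB2BGR)[180:400,210:430],(660,600)[:1]*1+(600,)))
```

```text
0.03 497 [[-0.023, -0.012, -0.001, 0.011, 0.022], [0.023, 0.024, 0.024, 0.024, 0.025]]
0.04 576 [[-0.023, -0.012, -0.001, 0.011, 0.022], [0.023, 0.024, 0.024, 0.024, 0.025]]
0.05 594 [[-0.024, -0.012, -0.001, 0.011, 0.023], [0.023, 0.024, 0.025, 0.025, 0.025]]
0.06 9061 [[-0.024, -0.01, -0.0, 0.01, 0.023], [-0.024, -0.008, 0.007, 0.017, 0.025]]
0.07 714 [[-0.029, -0.018, 0.017, 0.02, 0.03], [-0.01, 0.004, 0.007, 0.011, 0.012]]
0.08 1082 [[-0.03, -0.02, -0.016, 0.021, 0.031], [-0.01, 0.007, 0.007, 0.011, 0.012]]
0.09 1316 [[-0.03, -0.019, -0.016, 0.021, 0.031], [-0.01, 0.006, 0.007, 0.011, 0.012]]
0.1 1676 [[-0.032, -0.018, 0.001, 0.019, 0.033], [-0.011, -0.001, 0.007, 0.011, 0.012]]
((607.7534790039062, -125.05595397949219), (50.0760383605957, 50.51224136352539), 2.398183584213257)
```

View pics/w8.png

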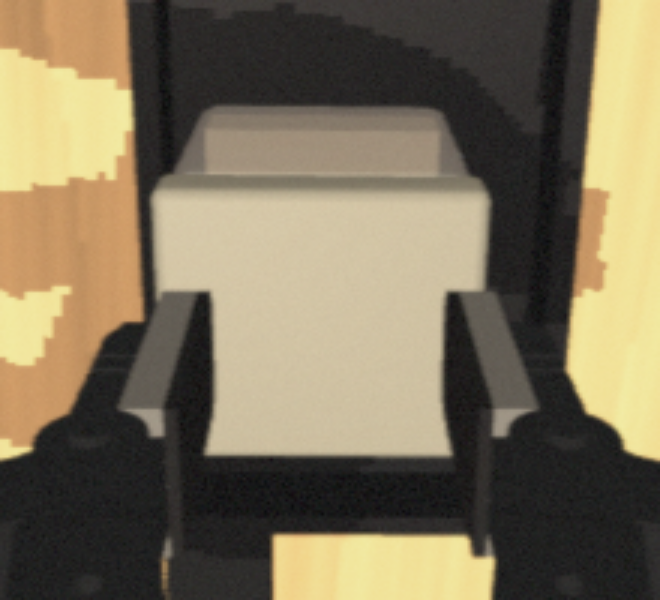

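Run:
```python
from h import *
f=load('wrist');P=cloud(f)
for x,y in[(187,297),(187,303),(180,320),(165,350),(150,390),(143,405),(205,330),(200,420),(470,297),(475,320),(500,370),(520,405)]:
    print(x,y,P[int(180+y*220/600),int(210+x/3)].round(4))
print(monitor.state()['tool_pos'],monitor.state()['joint_pos'])
```

```text
187 297 [ 0.589  -0.1152  0.0735]
187 303 [ 0.5893 -0.1155  0.0757]
180 320 [ 0.5892 -0.1152  0.0817]
165 350 [ 0.5886 -0.1149  0.0912]
150 390 [ 0.5884 -0.1149  0.1017]
143 405 [ 0.5877 -0.1158  0.1036]
205 330 [ 0.5919 -0.1198  0.0759]
200 420 [ 0.5924 -0.1295  0.0854]
470 297 [ 0.6286 -0.113   0.073 ]
475 320 [ 0.6281 -0.1125  0.0823]
500 370 [ 0.6293 -0.1129  0.0955]
520 405 [ 0.6303 -0.1127  0.1043]
[ 0.6085751  -0.12514204  0.03290626] [-3.22508806e-01  1.94407510e-01  1.74486963e+00 -1.38515543e-05
  1.20232088e+00 -3.83408399e-01]
```

The pad tips are at z ≈ 0.073, about 40 mm above the reported TCP, so they were above the lid. I'll open, go 40 mm lower, and close gently.

Emit:
{"name": "arm_command", "arguments": {
  "rows": [
    [85,[0,0,0],[0,0,0]],
    [85,[0,0,0],[0,0,0]],
    [85,[0,0,0],[0,0,0]],
    [85,[0,0,0],[0,0,0]],
    [85,[0,0,-0.04],[0,0,0]],
    [85,[0,0,-0.08],[0,0,0]],
    [85,[0,0,-0.12],[0,0,0]],
    [85,[0,0,-0.14],[0,0,0]],
    [85,[0,0,-0.14],[0,0,0]],
    [54,[0,0,-0.14],[0,0,0]],
    [54,[0,0,-0.14],[0,0,0]],
    [54,[0,0,-0.14],[0,0,0]]
  ]
}}

```text
time: 18.47
tool_pos: [0.6092, -0.1253, -0.0084]
tool_rot: [0.001, 0.685, 0.728, 0.0]
contact_force: [-0.3, -0.5, 0.0]
gripper_width: 0.635
grasp_force: 0.0
```

Emit:
{"name": "arm_command", "arguments": {
  "rows": [
    [51,[0,0,0],[0,0,0]],
    [51,[0,0,0],[0,0,0]],
    [51,[0,0,0],[0,0,0]],
    [51,[0,0,0],[0,0,0]]
  ]
}}

```text
time: 18.8
tool_pos: [0.6088, -0.1252, -0.0088]
tool_rot: [0.0, 0.685, 0.728, 0.0]
contact_force: [0.2, -0.0, 1.0]
gripper_width: 0.598
grasp_force: 0.0
```

Emit:
{"name": "arm_command", "arguments": {
  "rows": [
    [49,[0,0,0],[0,0,0]],
    [49,[0,0,0],[0,0,0]],
    [49,[0,0,0],[0,0,0]],
    [49,[0,0,0],[0,0,0]]
  ]
}}

```text
time: 19.13
tool_pos: [0.6089, -0.1252, -0.0087]
tool_rot: [0.0, 0.685, 0.728, 0.0]
contact_force: [0.0, -0.1, 2.1]
gripper_width: 0.577
grasp_force: 34.6
```

Emit:
{"name": "arm_command", "arguments": {
  "rows": [
    [48,[0,0,0],[0,0,0]],
    [48,[0,0,0],[0,0,0]],
    [48,[0,0,0],[0,0,0]],
    [48,[0,0,0],[0,0,0]]
  ]
}}

```text
time: 19.47
tool_pos: [0.609, -0.1253, -0.0086]
tool_rot: [0.0, 0.685, 0.728, 0.0]
contact_force: [0.3, -0.7, 4.1]
gripper_width: 0.575
grasp_force: 62.3
```

```bash
cat >> h.py <<'E'
def tips():
    f=grab('wrist');P=cloud(f);s=monitor.state();t=s['tool_pos']
    q=s['tool_rot'];from scipy.spatial.transform import Rotation as Ro
    Rm=Ro.from_quat(np.r_[q[1:],q[0]]).as_matrix();L=(P-t)@Rm
    m=(abs(L[...,0])<.02)&(L[...,2]>-.12)&(L[...,2]<.0)&(abs(L[...,1])>.005)&(abs(L[...,1])<.065);m[:200]=False
    v,u=np.where(m);
    for sg in(-1,1):
        k=m&(L[...,1]*sg>0);a=L[k]
        print('pad',sg,len(a),'tip up(mm)',np.round(-np.percentile(a[:,2],[99,95,50])*1000,1),'inner',np.percentile(abs(a[:,1]),[1,5,50]).round(4))
    print('w',s['gripper_width'],'F',s['grasp_force'],t.round(4));return f,P
E
python3 -c "
from h import *
tips()"
```

```text
pad -1 30739 tip up(mm) [ 6.8  7.6 93.1] inner [0.0056 0.0082 0.0418]
pad 1 31045 tip up(mm) [ 7.1 12.  93.2] inner [0.0056 0.0082 0.0409]
w 0.5763702741190928 F 62.257336378097534 [ 0.609  -0.1253 -0.0086]
```

Contact begins at about 50 mm, the true size, and the stiffness is about 34 N/mm per pad. A cup will therefore want about 53.4 mm. I'll carry the tub to the crate.

Emit:
{"name": "arm_command", "arguments": {
  "rows": [
    [46,[0,0,0.1],[0,0,0]],
    [46,[0,0,0.25],[0,0,0]],
    [46,[0,0,0.4],[0,0,0]],
    [46,[0,0,0.5],[0,0,0]],
    [46,[-0.08,0.11,0.5],[0,0,0]],
    [46,[-0.16,0.23,0.5],[0,0,0]],
    [46,[-0.24,0.35,0.5],[0,0,0]],
    [46,[-0.32,0.46,0.5],[0,0,0]],
    [46,[-0.4,0.58,0.5],[0,0,0]],
    [46,[-0.47,0.68,0.5],[0,0,0]],
    [46,[-0.54,0.78,0.5],[0,0,0]],
    [46,[-0.61,0.88,0.5],[0,0,0]]
  ]
}}

```text
time: 20.52
tool_pos: [0.4233, 0.14, 0.1396]
tool_rot: [-0.001, 0.685, 0.728, -0.001]
contact_force: [0.6, 0.4, -0.7]
gripper_width: 0.578
grasp_force: 62.5
```

Run:
```python
from h import *
f,P=tips()
c2=grab('scene');Q=cloud(c2)
# crate rim points
for X in(P,Q):
    q,m=lohi(X,(.34,.505,.06,.22),(.036,.044))
    print(len(q),(cv2.minAreaRect((q[:,:2]*1000).astype(np.float32))))
q,m=lohi(Q,(.34,.52,.05,.25),(.1,.21));print('held',len(q),q.min(0),q.max(0))
```

```text
pad -1 26259 tip up(mm) [39.5 68.4 95.9] inner [0.0055 0.0074 0.0357]
pad 1 29848 tip up(mm) [29.9 60.3 94.3] inner [0.0057 0.0079 0.0324]
w 0.5798908693458882 F 62.60545492172241 [0.42   0.1444 0.1392]
2707 ((420.53851318359375, 138.73812866210938), (112.1475830078125, 105.94212341308594), 1.6612344980239868)
191 ((423.0882873535156, 135.70706176757812), (117.9395523071289, 111.81625366210938), 1.420615553855896)
held 290 [0.39624599 0.10150587 0.10640065] [0.51992844 0.24979677 0.20996958]
```

Emit:
{"name": "arm_command", "arguments": {
  "rows": [
    [46,[0,-0.01,0],[0,0,0]],
    [46,[0,-0.01,-0.1],[0,0,0]],
    [46,[0,-0.01,-0.2],[0,0,0]],
    [46,[0,-0.01,-0.3],[0,0,0]],
    [46,[0,-0.01,-0.4],[0,0,0]],
    [46,[0,-0.01,-0.46],[0,0,0]],
    [46,[0,-0.01,-0.46],[0,0,0]],
    [64,[0,-0.01,-0.46],[0,0,0]],
    [64,[0,-0.01,-0.46],[0,0,0]],
    [64,[0,-0.01,-0.46],[0,0,0]],
    [64,[0,-0.01,-0.46],[0,0,0]]
  ]
}}

```text
time: 21.53
tool_pos: [0.4275, 0.1359, 0.0049]
tool_rot: [0.001, 0.685, 0.728, 0.001]
contact_force: [-0.2, -0.3, -0.2]
gripper_width: 0.748
grasp_force: 0.0
```

Emit:
{"name": "arm_command", "arguments": {
  "rows": [
    [64,[0,0,0.1],[0,0,0]],
    [64,[0,0,0.24],[0,0,0]],
    [85,[0,0,0.4],[0,0,0]],
    [85,[0,0,0.6],[0,0,0]],
    [85,[0,0,0.6],[0,0,0]],
    [85,[0,0,0.6],[0,0,0]],
    [85,[0,-0.3,0.6],[0,0,0]],
    [85,[0,-0.4,0.6],[0,0,0]],
    [85,[0,-0.4,0.6],[0,0,0]],
    [85,[0,-0.4,0.6],[0,0,0]],
    [85,[0,-0.4,0.6],[0,0,0]]
  ]
}}

```text
time: 22.45
tool_pos: [0.4256, 0.0144, 0.1832]
tool_rot: [0.0, 0.687, 0.727, 0.0]
contact_force: [-0.3, 0.0, -0.2]
gripper_width: 0.996
grasp_force: 0.0
```

```bash
cat >> h.py <<'E'
def cups(P):
    # white lids at z~.066: cluster
    m=((P[...,2]>.058)&(P[...,2]<.074)).astype(np.uint8);m=cv2.morphologyEx(m,cv2.MORPH_OPEN,np.ones((3,3),np.uint8))
    n,lab,st,_=cv2.connectedComponentsWithStats(m)
    for i in range(1,n):
        if st[i,4]>60:
            q=P[lab==i];(x,y),r=cv2.minEnclosingCircle((q[:,:2]*1000).astype(np.float32))
            if r<45: print('obj',round(x),round(y),'r',round(r,1),'n',st[i,4],'px',st[i,:2]+st[i,2:4]//2,'med',np.median(q,0).round(4))
E
python3 - <<'E'
from h import *
s=monitor.state();print(s['time'],s['tool_pos'])
f=grab('wrist');P=cloud(f);print('W');cups(P)
f=grab('scene');print('S');Q=cloud(f);cups(Q)
q,m=lohi(P,(.36,.49,.08,.2),(.045,.08));print('tub in crate',len(q),q.mean(0) if len(q) else '')
E
```

```text
22.45 [0.42562524 0.01441048 0.18321676]
W
obj 424 134 r 34.1 n 4759 px [325  65] med [0.4238 0.135  0.0649]
obj 517 107 r 7.9 n 126 px [437 111] med [0.5121 0.1065 0.0657]
obj 431 -3 r 27.0 n 2836 px [323 237] med [ 0.4309 -0.0012  0.0649]
obj 317 -181 r 10.1 n 73 px [202 396] med [ 0.3179 -0.1792  0.0615]
obj 441 -194 r 21.5 n 452 px [322 409] med [ 0.44   -0.1882  0.0642]
S
obj 299 -193 r 29.4 n 151 px [288 180] med [ 0.3004 -0.1916  0.0657]
obj 431 -389 r 28.9 n 153 px [219 189] med [ 0.4335 -0.387   0.0655]
obj 400 -308 r 30.2 n 156 px [245 190] med [ 0.401 -0.306  0.065]
obj 445 -210 r 29.1 n 168 px [264 207] med [ 0.4465 -0.2076  0.0659]
obj 528 -331 r 28.2 n 171 px [219 213] med [ 0.5271 -0.3283  0.0658]
obj 434 -2 r 28.3 n 181 px [322 225] med [ 0.4366 -0.0006  0.0659]
obj 425 138 r 34.5 n 215 px [363 236] med [0.4281 0.1348 0.0656]
obj 841 81 r 40.2 n 216 px [289 339] med [0.8444 0.085  0.0692]
tub in crate 4762 [0.4238116  0.13463668 0.06484273]
```

The tub is in the crate. Now the first cup, at (0.431, −0.003).

Emit:
{"name": "arm_command", "arguments": {
  "rows": [
    [85,[0.018,-0.057,0],[0,0,0]],
    [85,[0.018,-0.057,-0.2],[0,0,0]],
    [85,[0.018,-0.057,-0.35],[0,0,0]],
    [85,[0.018,-0.057,-0.5],[0,0,0]],
    [85,[0.018,-0.057,-0.6],[0,0,0]],
    [85,[0.018,-0.057,-0.65],[0,0,0]],
    [85,[0.018,-0.057,-0.65],[0,0,0]],
    [65,[0.018,-0.057,-0.65],[0,0,0]],
    [60,[0.018,-0.057,-0.65],[0,0,0]],
    [57,[0.018,-0.057,-0.65],[0,0,0]],
    [56,[0.018,-0.057,-0.65],[0,0,0]],
    [55.5,[0.018,-0.057,-0.65],[0,0,0]]
  ]
}}

```text
time: 23.55
tool_pos: [0.4328, -0.0014, -0.01]
tool_rot: [0.002, 0.685, 0.728, 0.001]
contact_force: [0.5, -1.1, -0.7]
gripper_width: 0.65
grasp_force: 0.0
```

Emit:
{"name": "arm_command", "arguments": {
  "rows": [
    [55,[0,0,0],[0,0,0]],
    [54.5,[0,0,0],[0,0,0]],
    [54,[0,0,0],[0,0,0]],
    [54,[0,0,0],[0,0,0]],
    [53.7,[0,0,0],[0,0,0]],
    [53.7,[0,0,0],[0,0,0]],
    [53.7,[0,0,0],[0,0,0]]
  ]
}}

```text
time: 24.13
tool_pos: [0.4316, -0.0014, -0.0116]
tool_rot: [0.0, 0.685, 0.728, 0.0]
contact_force: [0.6, 0.3, 3.7]
gripper_width: 0.628
grasp_force: 6.7
```

The cup contacts at 54 mm with 6.7 N. I'll tighten to about 20 N and carry it to the far slot, measuring the tray while hovering.

Emit:
{"name": "arm_command", "arguments": {
  "rows": [
    [53.3,[0,0,0],[0,0,0]],
    [53.3,[0,0,0],[0,0,0]],
    [53.3,[0,0,0.06],[0,0,0]],
    [53.3,[0,0,0.14],[0,0,0]],
    [53.3,[0,0,0.24],[0,0,0]],
    [53.3,[0.08,0.01,0.33],[0,0,0]],
    [53.3,[0.18,0.03,0.33],[0,0,0]],
    [53.3,[0.28,0.04,0.33],[0,0,0]],
    [53.3,[0.38,0.06,0.33],[0,0,0]],
    [53.3,[0.48,0.07,0.33],[0,0,0]],
    [53.3,[0.54,0.087,0.33],[0,0,0]],
    [53.3,[0.576,0.087,0.33],[0,0,0]]
  ]
}}

```text
time: 25.13
tool_pos: [0.6042, 0.0256, 0.0849]
tool_rot: [-0.001, 0.685, 0.729, -0.001]
contact_force: [-0.4, 0.4, -1.1]
gripper_width: 0.63
grasp_force: 17.5
```

```bash
cat >> h.py <<'E'
def tray(Q):
    # wall tops z~.022 from scene cloud around tray
    q,m=lohi(Q,(.5,.72,-.24,.12),(.012,.032))
    print('tray',len(q),cv2.minAreaRect((q[:,:2]*1000).astype(np.float32)))
E
python3 - <<'E'
from h import *
s=monitor.state();print(s['tool_pos'],s['grasp_force'],s['gripper_width'])
f=grab('scene');Q=cloud(f);tray(Q)
q,m=lohi(Q,(.5,.72,-.19,.12),(.015,.03));R=np.load('rack.npz')['R'];L=(q[:,:2]-[.61,-.065])@R
print(np.percentile(L,[0.5,2,98,99.5],axis=0).round(4).tolist())
q,m=lohi(Q,(.56,.63,-.32,-.2),(.115,.127));print('post',len(q),np.median(q,0),q.min(0),q.max(0))
q,m=lohi(Q,(.4,.65,-.6,-.35),(.09,.11));print('stack',len(q),np.median(q,0))
E
```

```text
[0.60419718 0.02564228 0.08494079] 17.50676929950714 0.62991417700194
tray 680 ((595.6943359375, -62.281036376953125), (351.9705810546875, 193.62896728515625), 84.25233459472656)
[[-0.0775, -0.1228], [-0.0706, -0.1177], [0.0966, 0.1845], [0.1077, 0.1874]]
post 42 [ 0.59631841 -0.26007642  0.1206108 ] [ 0.58283154 -0.27105678  0.11522818] [ 0.60535952 -0.24857486  0.12487055]
stack 452 [ 0.51923067 -0.50382338  0.09942909]
```

Run:
```python
from h import *
f=grab('wrist');P=cloud(f);C=f['color'].max(2)
m=(C<75)&(P[...,2]>.0)&(P[...,2]<.03)&(abs(P[...,0]-.61)<.08)&(P[...,1]>-.22)&(P[...,1]<.09)
R=np.load('rack.npz')['R'];L=(P[...,:2]-[.61,-.065])@R
for y0 in np.arange(-.15,.15,.02):
    k=m&(L[...,1]>y0)&(L[...,1]<y0+.02)&(P[...,2]>.014)
    if k.sum()>30:print(round(y0,2),k.sum(),np.percentile(L[k][:,0],[1,5,95,99]).round(4))
k=m&(P[...,2]>.016);print('y',np.percentile(L[k][:,1],[.5,2,98,99.5]).round(4))
```

```text
0.05 217 [-0.0388 -0.0385  0.0432  0.0437]
0.07 392 [-0.0386 -0.0381  0.0436  0.044 ]
0.09 418 [-0.0384 -0.038   0.0435  0.044 ]
0.11 759 [-0.0381 -0.0374  0.0432  0.0438]
0.13 687 [-0.0371 -0.0338  0.0416  0.0495]
y [0.0543 0.0594 0.1493 0.1566]
```

Emit:
{"name": "arm_command", "arguments": {
  "rows": [
    [53.3,[0.011,0,-0.08],[0,0,0]],
    [53.3,[0.011,0,-0.16],[0,0,0]],
    [53.3,[0.011,0,-0.23],[0,0,0]],
    [53.3,[0.011,0,-0.28],[0,0,0]],
    [53.3,[0.011,0,-0.297],[0,0,0]],
    [53.3,[0.011,0,-0.297],[0,0,0]],
    [53.3,[0.011,0,-0.3],[0,0,0]],
    [56,[0.011,0,-0.3],[0,0,0]],
    [64,[0.011,0,-0.3],[0,0,0]],
    [64,[0.011,0,-0.3],[0,0,0]],
    [64,[0.011,0,-0.3],[0,0,0]]
  ]
}}

```text
time: 26.15
tool_pos: [0.6077, 0.0248, -0.0022]
tool_rot: [0.001, 0.685, 0.728, 0.0]
contact_force: [-0.3, 0.1, 0.3]
gripper_width: 0.75
grasp_force: 0.0
```

Emit:
{"name": "arm_command", "arguments": {
  "rows": [
    [64,[0,0,0.1],[0,0,0]],
    [64,[0,0,0.24],[0,0,0]],
    [85,[0,0,0.38],[0,0,0]],
    [85,[0,0,0.5],[0,0,0]],
    [85,[0,0,0.6],[0,0,0]],
    [85,[-0.14,-0.2,0.6],[0,0,0]],
    [85,[-0.28,-0.4,0.6],[0,0,0]],
    [85,[-0.42,-0.56,0.6],[0,0,0]],
    [85,[-0.55,-0.65,0.6],[0,0,0]],
    [85,[-0.55,-0.65,0.6],[0,0,0]],
    [85,[-0.55,-0.65,0.6],[0,0,0]]
  ]
}}

```text
time: 27.07
tool_pos: [0.445, -0.1668, 0.1773]
tool_rot: [0.001, 0.685, 0.729, 0.0]
contact_force: [1.0, 0.2, 0.8]
gripper_width: 0.997
grasp_force: 0.0
```

Run:
```python
from h import *
s=monitor.state();print(s['time'],s['tool_pos'])
f=grab('wrist');P=cloud(f);print('W');cups(P)
f=grab('scene');print('S');Q=cloud(f);cups(Q)
```

```text
27.0667 [ 0.44501592 -0.16676112  0.1773355 ]
W
obj 607 4 r 18.4 n 657 px [562   7] med [0.6047 0.     0.0691]
obj 296 -193 r 27.1 n 3060 px [143 238] med [ 0.2969 -0.1912  0.0648]
obj 443 -209 r 27.0 n 2769 px [312 265] med [ 0.4427 -0.2076  0.0649]
obj 595 -251 r 6.4 n 119 px [475 320] med [ 0.5948 -0.2514  0.0661]
obj 396 -307 r 27.0 n 2239 px [259 356] med [ 0.3962 -0.3041  0.0649]
obj 524 -331 r 27.6 n 2091 px [388 383] med [ 0.523  -0.3274  0.0648]
obj 433 -369 r 17.0 n 252 px [294 409] med [ 0.4325 -0.3649  0.063 ]
S
obj 281 -719 r 38.2 n 68 px [166 137] med [ 0.2801 -0.7112  0.0701]
obj 297 -191 r 28.4 n 145 px [288 180] med [ 0.2999 -0.1922  0.0656]
obj 431 -389 r 28.3 n 145 px [219 189] med [ 0.4336 -0.3863  0.0663]
obj 401 -307 r 29.3 n 159 px [245 190] med [ 0.4005 -0.3058  0.0658]
obj 445 -211 r 29.2 n 171 px [264 207] med [ 0.4468 -0.2075  0.0658]
obj 527 -329 r 28.1 n 172 px [219 213] med [ 0.5274 -0.3281  0.0662]
obj 425 134 r 32.6 n 213 px [363 236] med [0.4279 0.1359 0.0657]
obj 610 24 r 27.1 n 184 px [307 267] med [0.6151 0.0237 0.0703]
obj 410 732 r 35.4 n 84 px [563 298] med [0.4109 0.7303 0.0658]
obj 840 81 r 40.0 n 219 px [290 339] med [0.8437 0.0801 0.0692]
```

Emit:
{"name": "arm_command", "arguments": {
  "rows": [
    [85,[-0.007,-0.141,0],[0,0,0]],
    [85,[-0.007,-0.141,-0.15],[0,0,0]],
    [85,[-0.007,-0.141,-0.3],[0,0,0]],
    [85,[-0.007,-0.141,-0.45],[0,0,0]],
    [85,[-0.007,-0.141,-0.58],[0,0,0]],
    [85,[-0.007,-0.141,-0.63],[0,0,0]],
    [85,[-0.007,-0.141,-0.63],[0,0,0]],
    [65,[-0.007,-0.141,-0.63],[0,0,0]],
    [60,[-0.007,-0.141,-0.63],[0,0,0]],
    [57,[-0.007,-0.141,-0.63],[0,0,0]],
    [56,[-0.007,-0.141,-0.63],[0,0,0]],
    [55.5,[-0.007,-0.141,-0.63],[0,0,0]]
  ]
}}

```text
time: 28.17
tool_pos: [0.4458, -0.2089, -0.0101]
tool_rot: [0.002, 0.685, 0.728, 0.0]
contact_force: [-0.3, 0.6, 0.3]
gripper_width: 0.655
grasp_force: 0.0
```

Emit:
{"name": "arm_command", "arguments": {
  "rows": [
    [55,[0,0,0],[0,0,0]],
    [54.5,[0,0,0],[0,0,0]],
    [54,[0,0,0],[0,0,0]],
    [54,[0,0,0],[0,0,0]],
    [53.5,[0,0,0],[0,0,0]],
    [53.3,[0,0,0],[0,0,0]],
    [53.3,[0,0,0],[0,0,0]]
  ]
}}

```text
time: 28.75
tool_pos: [0.4446, -0.2082, -0.0117]
tool_rot: [0.0, 0.685, 0.728, 0.0]
contact_force: [0.8, 0.4, 3.4]
gripper_width: 0.628
grasp_force: 17.1
```

Emit:
{"name": "arm_command", "arguments": {
  "rows": [
    [53.3,[0,0,0.06],[0,0,0]],
    [53.3,[0,0,0.16],[0,0,0]],
    [53.3,[0,0,0.27],[0,0,0]],
    [53.3,[0.03,0.03,0.36],[0,0,0]],
    [53.3,[0.11,0.11,0.38],[0,0,0]],
    [53.3,[0.2,0.2,0.38],[0,0,0]],
    [53.3,[0.29,0.29,0.38],[0,0,0]],
    [53.3,[0.38,0.38,0.38],[0,0,0]],
    [53.3,[0.46,0.47,0.38],[0,0,0]],
    [53.3,[0.53,0.55,0.38],[0,0,0]],
    [53.3,[0.556,0.577,0.38],[0,0,0]],
    [53.3,[0.556,0.577,0.38],[0,0,0]]
  ]
}}

```text
time: 29.75
tool_pos: [0.6116, -0.033, 0.1009]
tool_rot: [-0.001, 0.684, 0.729, -0.0]
contact_force: [-0.4, 0.0, -0.7]
gripper_width: 0.628
grasp_force: 17.5
```

Emit:
{"name": "arm_command", "arguments": {
  "rows": [
    [53.3,[0,0,-0.1],[0,0,0]],
    [53.3,[0,0,-0.19],[0,0,0]],
    [53.3,[0,0,-0.27],[0,0,0]],
    [53.3,[0,0,-0.33],[0,0,0]],
    [53.3,[0,0,-0.355],[0,0,0]],
    [53.3,[0,0,-0.355],[0,0,0]],
    [53.3,[0,0,-0.358],[0,0,0]],
    [53.3,[0,0,-0.358],[0,0,0]]
  ]
}}

```text
time: 30.42
tool_pos: [0.611, -0.0358, -0.0051]
tool_rot: [0.0, 0.686, 0.728, 0.0]
contact_force: [0.7, -0.3, -0.4]
gripper_width: 0.628
grasp_force: 17.6
```

Emit:
{"name": "arm_command", "arguments": {
  "rows": [
    [56,[0,0,0],[0,0,0]],
    [64,[0,0,0],[0,0,0]],
    [64,[0,0,0],[0,0,0]],
    [64,[0,0,0.1],[0,0,0]],
    [64,[0,0,0.24],[0,0,0]],
    [85,[0,0,0.38],[0,0,0]],
    [85,[0,0,0.5],[0,0,0]],
    [85,[-0.05,-0.05,0.61],[0,0,0]],
    [85,[-0.15,-0.16,0.61],[0,0,0]],
    [85,[-0.25,-0.27,0.61],[0,0,0]],
    [85,[-0.35,-0.37,0.61],[0,0,0]],
    [85,[-0.45,-0.48,0.61],[0,0,0]]
  ]
}}

```text
time: 31.42
tool_pos: [0.4813, -0.1727, 0.1782]
tool_rot: [0.001, 0.685, 0.729, 0.0]
contact_force: [0.5, -1.0, 0.4]
gripper_width: 0.993
grasp_force: 0.0
```

Emit:
{"name": "arm_command", "arguments": {
  "rows": [
    [85,[-0.1,-0.11,0],[0,0,0]],
    [85,[-0.2,-0.2,0],[0,0,0]],
    [85,[-0.25,-0.27,0],[0,0,0]],
    [85,[-0.25,-0.27,0],[0,0,0]],
    [85,[-0.25,-0.27,0],[0,0,0]]
  ]
}}

```text
time: 31.83
tool_pos: [0.4069, -0.2539, 0.178]
tool_rot: [0.0, 0.686, 0.727, 0.0]
contact_force: [0.2, 0.3, -0.6]
gripper_width: 1.0
grasp_force: 0.0
```

Run:
```python
from h import *
s=monitor.state();print(s['time'],s['tool_pos'],s['joint_pos'].round(2))
f=grab('wrist');P=cloud(f);print('W');cups(P)
f=grab('scene');print('S');Q=cloud(f);cups(Q)
```

```text
31.8333 [ 0.40691597 -0.25386074  0.17795542] [-0.71 -0.3   1.96  0.    1.47 -0.77]
W
obj 296 -193 r 27.1 n 3798 px [183 137] med [ 0.2965 -0.1922  0.0649]
obj 591 -261 r 13.5 n 339 px [530 241] med [ 0.5823 -0.2572  0.0656]
obj 396 -307 r 27.3 n 2669 px [302 276] med [ 0.3958 -0.3052  0.0649]
obj 524 -330 r 26.8 n 1441 px [440 302] med [ 0.5217 -0.319   0.0648]
obj 429 -389 r 27.8 n 2211 px [333 356] med [ 0.4286 -0.3862  0.0648]
obj 511 -465 r 13.1 n 189 px [406 425] med [ 0.511  -0.464   0.0638]
S
obj 296 -192 r 30.9 n 155 px [288 180] med [ 0.3002 -0.1912  0.0656]
obj 432 -391 r 30.8 n 150 px [219 189] med [ 0.4326 -0.3869  0.0654]
obj 401 -307 r 28.1 n 132 px [245 190] med [ 0.4039 -0.3046  0.0655]
obj 526 -330 r 28.5 n 169 px [219 213] med [ 0.5289 -0.3284  0.0654]
obj 427 136 r 33.2 n 215 px [363 236] med [0.4278 0.1356 0.066 ]
obj 614 -37 r 28.2 n 175 px [287 262] med [ 0.6172 -0.0356  0.0705]
obj 612 23 r 27.8 n 159 px [306 268] med [0.6134 0.0269 0.0705]
obj 412 709 r 24.3 n 62 px [555 295] med [0.4116 0.7095 0.0652]
obj 841 81 r 39.7 n 176 px [290 339] med [0.8455 0.0766 0.0693]
```

Emit:
{"name": "arm_command", "arguments": {
  "rows": [
    [85,[-0.037,-0.177,0],[0,0,0]],
    [85,[-0.037,-0.177,-0.1],[0,0,0]],
    [85,[-0.037,-0.177,-0.25],[0,0,0]],
    [85,[-0.037,-0.177,-0.4],[0,0,0]],
    [85,[-0.037,-0.177,-0.55],[0,0,0]],
    [85,[-0.037,-0.177,-0.632],[0,0,0]],
    [85,[-0.037,-0.177,-0.632],[0,0,0]],
    [65,[-0.037,-0.177,-0.632],[0,0,0]],
    [60,[-0.037,-0.177,-0.632],[0,0,0]],
    [57,[-0.037,-0.177,-0.632],[0,0,0]],
    [56,[-0.037,-0.177,-0.632],[0,0,0]],
    [55.5,[-0.037,-0.177,-0.632],[0,0,0]]
  ]
}}

```text
time: 32.93
tool_pos: [0.398, -0.3074, -0.0096]
tool_rot: [0.002, 0.685, 0.728, -0.0]
contact_force: [0.1, -0.7, -0.3]
gripper_width: 0.653
grasp_force: 0.0
```

Emit:
{"name": "arm_command", "arguments": {
  "rows": [
    [55,[0,0,0],[0,0,0]],
    [54.5,[0,0,0],[0,0,0]],
    [54,[0,0,0],[0,0,0]],
    [54,[0,0,0],[0,0,0]],
    [53.5,[0,0,0],[0,0,0]],
    [53.3,[0,0,0],[0,0,0]],
    [53.3,[0,0,0],[0,0,0]]
  ]
}}

```text
time: 33.52
tool_pos: [0.3967, -0.3062, -0.0117]
tool_rot: [0.0, 0.685, 0.728, 0.0]
contact_force: [-0.1, 0.5, 4.2]
gripper_width: 0.625
grasp_force: 17.1
```

Emit:
{"name": "arm_command", "arguments": {
  "rows": [
    [53.3,[0,0,0.06],[0,0,0]],
    [53.3,[0,0,0.16],[0,0,0]],
    [53.3,[0,0,0.27],[0,0,0]],
    [53.3,[0.03,0.03,0.36],[0,0,0]],
    [53.3,[0.11,0.11,0.38],[0,0,0]],
    [53.3,[0.2,0.2,0.38],[0,0,0]],
    [53.3,[0.29,0.29,0.38],[0,0,0]],
    [53.3,[0.38,0.38,0.38],[0,0,0]],
    [53.3,[0.47,0.47,0.38],[0,0,0]],
    [53.3,[0.56,0.55,0.38],[0,0,0]],
    [53.3,[0.65,0.63,0.38],[0,0,0]],
    [53.3,[0.728,0.704,0.38],[0,0,0]]
  ]
}}

```text
time: 34.52
tool_pos: [0.6155, -0.093, 0.1007]
tool_rot: [-0.001, 0.685, 0.729, -0.0]
contact_force: [-0.4, -0.7, -0.2]
gripper_width: 0.628
grasp_force: 17.4
```

Emit:
{"name": "arm_command", "arguments": {
  "rows": [
    [53.3,[0,0,0],[0,0,0]],
    [53.3,[0,0,0],[0,0,0]],
    [53.3,[0,0,-0.1],[0,0,0]],
    [53.3,[0,0,-0.19],[0,0,0]],
    [53.3,[0,0,-0.27],[0,0,0]],
    [53.3,[0,0,-0.33],[0,0,0]],
    [53.3,[0,0,-0.355],[0,0,0]],
    [53.3,[0,0,-0.358],[0,0,0]],
    [53.3,[0,0,-0.358],[0,0,0]]
  ]
}}

```text
time: 35.27
tool_pos: [0.6138, -0.0957, -0.0059]
tool_rot: [-0.0, 0.686, 0.728, -0.0]
contact_force: [0.5, -0.3, -0.2]
gripper_width: 0.623
grasp_force: 17.9
```

Emit:
{"name": "arm_command", "arguments": {
  "rows": [
    [56,[0,0,0],[0,0,0]],
    [64,[0,0,0],[0,0,0]],
    [64,[0,0,0],[0,0,0]],
    [64,[0,0,0.1],[0,0,0]],
    [64,[0,0,0.24],[0,0,0]],
    [85,[0,0,0.38],[0,0,0]],
    [85,[0,0,0.5],[0,0,0]],
    [85,[-0.05,-0.05,0.61],[0,0,0]],
    [85,[-0.14,-0.16,0.61],[0,0,0]],
    [85,[-0.23,-0.27,0.61],[0,0,0]],
    [85,[-0.31,-0.37,0.61],[0,0,0]],
    [85,[-0.4,-0.48,0.61],[0,0,0]]
  ]
}}

```text
time: 36.27
tool_pos: [0.4945, -0.2391, 0.1785]
tool_rot: [0.001, 0.685, 0.729, 0.0]
contact_force: [-0.0, -0.2, -0.0]
gripper_width: 0.994
grasp_force: 0.0
```

Emit:
{"name": "arm_command", "arguments": {
  "rows": [
    [85,[-0.1,-0.11,0],[0,0,0]],
    [85,[-0.18,-0.22,0],[0,0,0]],
    [85,[-0.21,-0.33,0],[0,0,0]],
    [85,[-0.21,-0.33,0],[0,0,0]],
    [85,[-0.21,-0.33,0],[0,0,0]]
  ]
}}

```text
time: 36.68
tool_pos: [0.4317, -0.3385, 0.178]
tool_rot: [0.0, 0.687, 0.727, 0.0]
contact_force: [1.0, 0.1, -0.2]
gripper_width: 0.996
grasp_force: 0.0
```

Run:
```python
from h import *
s=monitor.state();print(s['time'],s['tool_pos'],s['joint_pos'].round(2))
f=grab('wrist');P=cloud(f);print('W');cups(P)
q,m=lohi(P,(.44,.6,-.56,-.42),(.09,.11));print('stack',len(q),q.min(0),q.max(0))
f=grab('scene');print('S');Q=cloud(f);cups(Q)
q,m=lohi(Q,(.44,.6,-.6,-.42),(.09,.11));print('stack',len(q),q.min(0),q.max(0))
```

```text
36.6833 [ 0.43170924 -0.33845967  0.17795053] [-0.8  -0.12  1.81  0.    1.45 -0.86]
W
obj 296 -194 r 27.3 n 3621 px [141  28] med [ 0.2978 -0.1995  0.0649]
obj 583 -262 r 9.9 n 270 px [515 137] med [ 0.5821 -0.262   0.066 ]
obj 524 -330 r 27.3 n 3136 px [427 216] med [ 0.5229 -0.3293  0.0649]
obj 429 -389 r 27.0 n 2690 px [312 274] med [ 0.4289 -0.3872  0.0649]
obj 510 -496 r 42.2 n 833 px [388 368] med [ 0.4996 -0.4689  0.0661]
obj 257 -623 r 13.1 n 142 px [139 470] med [ 0.2561 -0.6253  0.0689]
stack 3601 [ 0.46988663 -0.52325696  0.09011821] [ 0.54841403 -0.46174841  0.10097869]
S
obj 298 -191 r 28.6 n 142 px [288 180] med [ 0.2992 -0.1905  0.0654]
obj 432 -392 r 29.8 n 158 px [219 189] med [ 0.433  -0.3867  0.0655]
obj 524 -330 r 29.8 n 174 px [219 213] med [ 0.5278 -0.3282  0.0654]
obj 425 135 r 34.1 n 216 px [363 236] med [0.4274 0.1348 0.0656]
obj 617 -97 r 29.1 n 165 px [270 256] med [ 0.6207 -0.0924  0.07  ]
obj 615 -36 r 27.0 n 183 px [287 262] med [ 0.6213 -0.0352  0.0707]
obj 611 28 r 26.6 n 124 px [307 267] med [0.6086 0.0242 0.0708]
obj 410 651 r 27.5 n 68 px [534 288] med [0.4113 0.6519 0.0654]
obj 842 81 r 39.5 n 228 px [289 339] med [0.8442 0.0809 0.0693]
stack 453 [ 0.47130083 -0.55339431  0.09010216] [ 0.56328447 -0.46042863  0.10756223]
```

Emit:
{"name": "arm_command", "arguments": {
  "rows": [
    [85,[-0.009,-0.168,0],[0,0,0]],
    [85,[-0.009,-0.168,-0.1],[0,0,0]],
    [85,[-0.009,-0.168,-0.25],[0,0,0]],
    [85,[-0.009,-0.168,-0.4],[0,0,0]],
    [85,[-0.009,-0.168,-0.55],[0,0,0]],
    [85,[-0.009,-0.168,-0.632],[0,0,0]],
    [85,[-0.009,-0.168,-0.632],[0,0,0]],
    [65,[-0.009,-0.168,-0.632],[0,0,0]],
    [60,[-0.009,-0.168,-0.632],[0,0,0]],
    [57,[-0.009,-0.168,-0.632],[0,0,0]],
    [56,[-0.009,-0.168,-0.632],[0,0,0]],
    [55.5,[-0.009,-0.168,-0.632],[0,0,0]]
  ]
}}

```text
time: 37.78
tool_pos: [0.4312, -0.3889, -0.0093]
tool_rot: [0.002, 0.685, 0.728, -0.0]
contact_force: [-0.0, -0.1, -0.2]
gripper_width: 0.649
grasp_force: 0.0
```

Emit:
{"name": "arm_command", "arguments": {
  "rows": [
    [55,[0,0,0],[0,0,0]],
    [54.5,[0,0,0],[0,0,0]],
    [54,[0,0,0],[0,0,0]],
    [54,[0,0,0],[0,0,0]],
    [53.5,[0,0,0],[0,0,0]],
    [53.3,[0,0,0],[0,0,0]],
    [53.3,[0,0,0],[0,0,0]]
  ]
}}

```text
time: 38.37
tool_pos: [0.4301, -0.3878, -0.0116]
tool_rot: [0.0, 0.685, 0.728, 0.0]
contact_force: [0.8, 0.2, 3.6]
gripper_width: 0.628
grasp_force: 17.1
```

Emit:
{"name": "arm_command", "arguments": {
  "rows": [
    [53.3,[0,0,0.06],[0,0,0]],
    [53.3,[0,0,0.16],[0,0,0]],
    [53.3,[0,0,0.27],[0,0,0]],
    [53.3,[0.01,0.04,0.36],[0,0,0]],
    [53.3,[0.06,0.14,0.42],[0,0,0]],
    [53.3,[0.14,0.24,0.42],[0,0,0]],
    [53.3,[0.22,0.34,0.42],[0,0,0]],
    [53.3,[0.3,0.44,0.42],[0,0,0]],
    [53.3,[0.38,0.54,0.42],[0,0,0]],
    [53.3,[0.46,0.63,0.42],[0,0,0]],
    [53.3,[0.55,0.71,0.42],[0,0,0]],
    [53.3,[0.625,0.776,0.42],[0,0,0]]
  ]
}}

```text
time: 39.37
tool_pos: [0.6175, -0.1523, 0.1125]
tool_rot: [-0.001, 0.685, 0.729, -0.001]
contact_force: [-0.8, -0.2, -1.0]
gripper_width: 0.627
grasp_force: 17.4
```

Emit:
{"name": "arm_command", "arguments": {
  "rows": [
    [53.3,[0,0,0],[0,0,0]],
    [53.3,[0,0,0],[0,0,0]],
    [53.3,[0,0,-0.1],[0,0,0]],
    [53.3,[0,0,-0.2],[0,0,0]],
    [53.3,[0,0,-0.29],[0,0,0]],
    [53.3,[0,0,-0.36],[0,0,0]],
    [53.3,[0,0,-0.395],[0,0,0]],
    [53.3,[0,0,-0.4],[0,0,0]],
    [53.3,[0,0,-0.4],[0,0,0]]
  ]
}}

```text
time: 40.12
tool_pos: [0.616, -0.1554, -0.0069]
tool_rot: [-0.001, 0.686, 0.728, -0.0]
contact_force: [0.6, 0.4, -0.2]
gripper_width: 0.631
grasp_force: 18.0
```

Emit:
{"name": "arm_command", "arguments": {
  "rows": [
    [56,[0,0,0],[0,0,0]],
    [64,[0,0,0],[0,0,0]],
    [64,[0,0,0],[0,0,0]],
    [64,[0,0,0.1],[0,0,0]],
    [64,[0,0,0.24],[0,0,0]],
    [85,[0,0,0.38],[0,0,0]],
    [85,[0,0,0.52],[0,0,0]],
    [85,[0,0,0.66],[0,0,0]],
    [85,[0,0,0.8],[0,0,0]],
    [85,[-0.04,-0.14,0.8],[0,0,0]],
    [85,[-0.08,-0.28,0.8],[0,0,0]],
    [85,[-0.08,-0.28,0.8],[0,0,0]]
  ]
}}

```text
time: 41.12
tool_pos: [0.5923, -0.2441, 0.2365]
tool_rot: [0.003, 0.687, 0.727, -0.001]
contact_force: [-0.2, 0.5, -1.0]
gripper_width: 0.994
grasp_force: 0.0
```

Run:
```python
from h import *
s=monitor.state();print(s['time'],s['tool_pos'])
f=grab('wrist');P=cloud(f);print('W');cups(P)
q,m=lohi(P,(.54,.66,-.31,-.2),(.117,.126));print('post',len(q),(q.min(0)+q.max(0))/2)
C=f['color'].max(2);R=np.load('rack.npz')['R']
q,m=lohi(P,(.54,.70,-.3,.1),(.012,.028));L=(P[...,:2]-[.61,-.065])@R
m&=C<75
for y0 in np.arange(-.21,.15,.03):
    k=m&(L[...,1]>y0)&(L[...,1]<y0+.03)
    if k.sum()>30:print(round(y0,2),k.sum(),np.percentile(L[k][:,0],[1,5,95,99]).round(4))
f=grab('scene');print('S');Q=cloud(f);cups(Q)
```

```text
41.1167 [ 0.59229    -0.24406072  0.23645026]
W
obj 615 -97 r 27.0 n 3382 px [353  41] med [ 0.6144 -0.0969  0.0699]
obj 617 -157 r 27.0 n 2798 px [350 114] med [ 0.6168 -0.1567  0.0699]
obj 297 -193 r 26.9 n 1939 px [ 20 134] med [ 0.3055 -0.194   0.0647]
obj 857 -185 r 5.4 n 105 px [593 160] med [ 0.8543 -0.1851  0.0648]
obj 591 -252 r 9.7 n 72 px [317 213] med [ 0.591  -0.2516  0.0662]
obj 525 -330 r 27.2 n 1865 px [251 279] med [ 0.5245 -0.3286  0.0649]
obj 516 -497 r 42.5 n 628 px [244 395] med [ 0.5227 -0.4684  0.0663]
obj 336 -612 r 25.2 n 575 px [104 467] med [ 0.336  -0.6087  0.0682]
post 510 [ 0.59188252 -0.26103211  0.11951022]
-0.18 54 [-0.0395 -0.0387 -0.02   -0.0193]
-0.15 488 [-0.0389 -0.0378  0.0398  0.0415]
-0.12 264 [-0.0397 -0.0396  0.0414  0.0418]
-0.09 293 [-0.0393 -0.0391  0.0417  0.0421]
-0.06 326 [-0.0389 -0.0387  0.042   0.0424]
-0.03 297 [-0.0391 -0.0384  0.0424  0.0428]
0.0 139 [-0.038  -0.0379  0.0427  0.043 ]
S
obj 297 -193 r 29.0 n 143 px [288 180] med [ 0.3008 -0.1907  0.0659]
obj 529 -330 r 28.1 n 174 px [219 213] med [ 0.528  -0.3288  0.0659]
obj 426 134 r 32.9 n 218 px [363 236] med [0.4285 0.135  0.0657]
obj 620 -158 r 28.5 n 173 px [252 250] med [ 0.6255 -0.1567  0.0701]
obj 617 -96 r 27.5 n 109 px [269 256] med [ 0.6178 -0.0994  0.0702]
obj 616 -35 r 25.9 n 186 px [288 263] med [ 0.6211 -0.0327  0.0702]
obj 611 25 r 26.4 n 186 px [307 268] med [0.615  0.0274 0.0701]
obj 486 574 r 27.1 n 71 px [501 300] med [0.4967 0.5719 0.0662]
obj 841 81 r 40.0 n 222 px [289 339] med [0.8437 0.0817 0.0683]
```

All four cups stand in the tray. I'll grip the post, lower this time.

Emit:
{"name": "arm_command", "arguments": {
  "rows": [
    [85,[0,-0.056,0],[0,0,0]],
    [85,[0,-0.056,0],[0,0,0]],
    [85,[0,-0.056,-0.15],[0,0,0]],
    [85,[0,-0.056,-0.3],[0,0,0]],
    [85,[0,-0.056,-0.45],[0,0,0]],
    [85,[0,-0.056,-0.6],[0,0,0]],
    [85,[0,-0.056,-0.687],[0,0,0]],
    [85,[0,-0.056,-0.687],[0,0,0]],
    [85,[0,-0.056,-0.687],[0,0,0]]
  ]
}}

```text
time: 41.97
tool_pos: [0.5913, -0.2534, 0.0249]
tool_rot: [-0.003, 0.685, 0.729, -0.001]
contact_force: [0.5, -1.5, 0.6]
gripper_width: 0.996
grasp_force: 0.0
```

Emit:
{"name": "arm_command", "arguments": {
  "rows": [
    [85,[0.002,-0.025,0.01],[0,0,0]],
    [85,[0.002,-0.025,0.01],[0,0,0]],
    [50,[0.002,-0.025,0.01],[0,0,0]],
    [30,[0.002,-0.025,0.01],[0,0,0]],
    [22,[0.002,-0.025,0.01],[0,0,0]],
    [18,[0.002,-0.025,0.01],[0,0,0]],
    [5,[0.002,-0.025,0.01],[0,0,0]],
    [5,[0.002,-0.025,0.01],[0,0,0]],
    [5,[0.002,-0.025,0.01],[0,0,0]]
  ]
}}

```text
time: 42.72
tool_pos: [0.5939, -0.2631, 0.0312]
tool_rot: [0.0, 0.685, 0.728, -0.0]
contact_force: [-0.5, -0.3, 2.1]
gripper_width: 0.228
grasp_force: 59.5
```

```bash
cat >> h.py <<'E'
def trayx(o=(.612,.2397)):
    """tray edges in rack frame from wrist"""
    f=grab('wrist');P=cloud(f);s=monitor.state();R=np.load('rack.npz')['R']
    L=(P[...,:2]-o)@R;t=(s['tool_pos'][:2]-o)@R;C=f['color'].max(2)
    print('tool',s['tool_pos'].round(4),'rack xy',t.round(4),'w',round(s['gripper_width'],3),'F',round(s['grasp_force'],1),s['contact_force'].round(1),'t',s['time'])
    for y0 in np.arange(.04,.34,.03):
        d=L[...,1]-t[1]
        k=(C<75)&(d>y0)&(d<y0+.03)&(abs(L[...,0]-t[0]-.03)<.06)&(P[...,2]>.012)&(P[...,2]<.028)
        if k.sum()>30:print(' d',round(y0+.015,3),k.sum(),np.percentile(L[k][:,0],[1,5,95,99]).round(4))
    return f,P
E
python3 -c "
from h import *
f,P=trayx();cups(P)"
```

```text
tool [ 0.5938 -0.2631  0.0311] rack xy [-0.049  -0.5008] w 0.225 F 59.6 [-0.8  0.2  2.9] t 42.7667
 d 0.055 1872 [-0.059  -0.0573  0.0203  0.0226]
 d 0.085 1225 [-0.0597 -0.0593  0.0226  0.0232]
 d 0.115 707 [-0.0597 -0.0596 -0.0555 -0.0439]
 d 0.145 35 [-0.0595 -0.0595 -0.0555 -0.0555]
obj 619 -157 r 27.1 n 15850 px [405  61] med [ 0.6182 -0.1608  0.0699]
obj 594 -252 r 16.1 n 810 px [318 283] med [ 0.5936 -0.2517  0.0683]
obj 528 -323 r 9.3 n 180 px [176 406] med [ 0.5273 -0.3229  0.065 ]
obj 540 -345 r 12.7 n 265 px [204 441] med [ 0.5415 -0.3455  0.0649]
```

Emit:
{"name": "arm_command", "arguments": {
  "rows": [
    [5,[-0.004,0,0],[0,0,0]],
    [5,[-0.008,0.0,0],[0,0,0]],
    [5,[-0.013,0.0,0],[0,0,0]],
    [5,[-0.015,0.02,0],[0,0,0]],
    [5,[-0.017,0.06,0],[0,0,0]],
    [5,[-0.02,0.1,0],[0,0,0]],
    [5,[-0.022,0.14,0],[0,0,0]],
    [5,[-0.025,0.18,0],[0,0,0]],
    [5,[-0.027,0.22,0],[0,0,0]],
    [5,[-0.03,0.26,0],[0,0,0]],
    [5,[-0.032,0.3,0],[0,0,0]],
    [5,[-0.034,0.332,0],[0,0,0]]
  ]
}}

```text
time: 43.77
tool_pos: [0.5835, -0.1632, 0.0312]
tool_rot: [0.001, 0.685, 0.728, -0.001]
contact_force: [0.3, -4.3, 1.9]
gripper_width: 0.224
grasp_force: 59.5
```

```bash
python3 -c "
from h import *
f,P=trayx();cups(P);f=grab('scene');cups(cloud(f))"
```

```text
tool [ 0.5834 -0.1615  0.0311] rack xy [-0.0532 -0.3987] w 0.229 F 59.5 [-1.4  1.6  4.6] t 43.8167
 d 0.055 1965 [-0.0633 -0.0615  0.0166  0.0186]
 d 0.085 1180 [-0.0636 -0.0633  0.0185  0.0192]
 d 0.115 686 [-0.0636 -0.0634 -0.0595 -0.0594]
obj 608 -57 r 26.9 n 15871 px [406  62] med [ 0.6081 -0.0609  0.0699]
obj 584 -152 r 16.1 n 795 px [319 282] med [ 0.5836 -0.1517  0.0681]
obj 299 -194 r 28.5 n 148 px [288 180] med [ 0.3006 -0.1921  0.0659]
obj 528 -329 r 28.9 n 175 px [219 213] med [ 0.5277 -0.3286  0.0654]
obj 427 135 r 33.4 n 217 px [363 236] med [0.4276 0.1352 0.0656]
obj 610 -55 r 27.2 n 152 px [283 259] med [ 0.6125 -0.0536  0.0709]
obj 609 5 r 27.8 n 149 px [302 265] med [0.6134 0.0066 0.0703]
obj 605 66 r 27.3 n 148 px [320 272] med [0.6086 0.0695 0.0701]
obj 595 129 r 22.2 n 89 px [341 274] med [0.5935 0.1295 0.0711]
obj 407 660 r 40.9 n 112 px [537 289] med [0.4112 0.6587 0.0662]
obj 413 741 r 34.5 n 94 px [567 299] med [0.411  0.7414 0.0653]
obj 841 81 r 39.8 n 218 px [289 339] med [0.8439 0.081  0.0688]
```

Emit:
{"name": "arm_command", "arguments": {
  "rows": [
    [5,[-0.001,0.02,0],[0,0,0]],
    [5,[-0.004,0.06,0],[0,0,0]],
    [5,[-0.006,0.1,0],[0,0,0]],
    [5,[-0.009,0.14,0],[0,0,0]],
    [5,[-0.011,0.18,0],[0,0,0]],
    [5,[-0.013,0.22,0],[0,0,0]],
    [5,[-0.016,0.26,0],[0,0,0]],
    [5,[-0.018,0.3,0],[0,0,0]],
    [5,[-0.021,0.34,0],[0,0,0]],
    [5,[-0.023,0.38,0],[0,0,0]],
    [5,[-0.026,0.42,0],[0,0,0]],
    [5,[-0.028,0.46,0],[0,0,0]]
  ]
}}

```text
time: 44.87
tool_pos: [0.5754, -0.0262, 0.0312]
tool_rot: [0.001, 0.685, 0.728, -0.001]
contact_force: [0.9, -5.6, 3.4]
gripper_width: 0.224
grasp_force: 59.7
```

```bash
python3 -c "
from h import *
f,P=trayx();cups(P)"
```

```text
tool [ 0.5753 -0.0239  0.0311] rack xy [-0.0528 -0.2609] w 0.222 F 59.7 [-0.8  1.4  4.6] t 44.9167
 d 0.055 2022 [-0.0628 -0.0611  0.0172  0.0191]
 d 0.085 1187 [-0.0632 -0.0629  0.019   0.0195]
 d 0.115 1614 [-0.0819 -0.0784  0.0307  0.0357]
obj 600 80 r 27.0 n 15792 px [406  61] med [0.6001 0.0762 0.0699]
obj 575 -15 r 16.1 n 813 px [318 283] med [ 0.5751 -0.0147  0.0683]
```

Emit:
{"name": "arm_command", "arguments": {
  "rows": [
    [5,[-0.001,0.02,0],[0,0,0]],
    [5,[-0.003,0.05,0],[0,0,0]],
    [5,[-0.005,0.08,0],[0,0,0]],
    [5,[-0.007,0.11,0],[0,0,0]],
    [5,[-0.009,0.14,0],[0,0,0]],
    [5,[-0.01,0.17,0],[0,0,0]],
    [5,[-0.012,0.195,0],[0,0,0]],
    [5,[-0.013,0.21,0],[0,0,0]],
    [5,[-0.013,0.214,0],[0,0,0]],
    [5,[-0.013,0.214,0],[0,0,0]]
  ]
}}

```text
time: 45.75
tool_pos: [0.5716, 0.0381, 0.0311]
tool_rot: [0.0, 0.685, 0.728, -0.0]
contact_force: [0.6, -4.7, 4.3]
gripper_width: 0.228
grasp_force: 59.8
```

Run:
```python
from h import *
f,P=trayx()
o=np.array([.612,.2397]);R=np.load('rack.npz')['R'];L=(P[...,:2]-o)@R;C=f['color'].max(2)
k=(C<110)&(L[...,0]>.025)&(L[...,0]<.08)&(L[...,1]<-.12)&(L[...,1]>-.18)&(P[...,2]>.03)&(P[...,2]<.042);print('stop top',k.sum(),np.percentile(L[k],[1,5,95,99],axis=0).round(4).tolist())
k=(C<75)&(L[...,0]>-.03)&(L[...,0]<.016)&(L[...,1]<-.11)&(L[...,1]>-.17)&(P[...,2]>.016)&(P[...,2]<.028);print('tray end top',k.sum(),np.percentile(L[k],[1,5,95,99],axis=0).round(4).tolist())
```

```text
tool [0.5716 0.0381 0.0311] rack xy [-0.0527 -0.1987] w 0.227 F 59.8 [ 1.3 -4.3  4. ] t 45.8
 d 0.055 530 [-0.0732 -0.0731  0.0331  0.036 ]
 d 0.085 1241 [-0.0775 -0.0732  0.0163  0.0169]
 d 0.115 1028 [-0.0787 -0.0734 -0.059  -0.0589]
 d 0.145 49 [-0.0734 -0.0733 -0.0589 -0.0589]
stop top 2320 [[0.0287, -0.1565], [0.0294, -0.1558], [0.0709, -0.1425], [0.0729, -0.1423]]
tray end top 219 [[0.0145, -0.1279], [0.0146, -0.1271], [0.0159, -0.1108], [0.016, -0.1102]]
```

Emit:
{"name": "arm_command", "arguments": {
  "rows": [
    [5,[0,0.005,0],[0,0,0]],
    [5,[0,0.009,0],[0,0,0]],
    [5,[0.006,0.009,0],[0,0,0]],
    [5,[0.013,0.01,0],[0,0,0]],
    [5,[0.02,0.01,0],[0,0,0]],
    [5,[0.027,0.011,0],[0,0,0]],
    [5,[0.034,0.011,0],[0,0,0]],
    [5,[0.041,0.012,0],[0,0,0]],
    [5,[0.048,0.012,0],[0,0,0]],
    [5,[0.055,0.012,0],[0,0,0]],
    [5,[0.06,0.013,0],[0,0,0]]
  ]
}}

```text
time: 46.72
tool_pos: [0.5868, 0.0433, 0.0312]
tool_rot: [-0.003, 0.684, 0.729, -0.002]
contact_force: [-10.6, -0.3, 12.9]
gripper_width: 0.227
grasp_force: 61.1
```

```bash
cat >> h.py <<'E'
def row():
    f=grab('scene');Q=cloud(f);o=np.array([.612,.2397]);R=np.load('rack.npz')['R']
    L=(Q[...,:2]-o)@R;z=Q[...,2]
    m=(z>.06)&(z<.08)&(abs(L[...,0])<.08)&(abs(L[...,1])<.14)
    y=L[...,1][m];print('lid pts',m.sum())
    for a in np.arange(-.13,.14,.03):
        k=m&(L[...,1]>a)&(L[...,1]<a+.03)
        if k.sum()>8:print(' y',round(a,2),k.sum(),'x',np.percentile(L[k][:,0],[5,50,95]).round(3),'z',np.median(z[k]).round(3))
E
python3 - <<'E'
from h import *
f,P=trayx();row()
E
```

```text
tool [0.5873 0.0436 0.0312] rack xy [-0.0367 -0.1943] w 0.226 F 60.8 [-8.4  0.4 11.6] t 46.7667
 d 0.055 1766 [-0.0483 -0.0458  0.0325  0.0439]
 d 0.085 1351 [-0.049  -0.0487  0.0334  0.034 ]
 d 0.115 738 [-0.0495 -0.0493 -0.0451 -0.0333]
 d 0.145 34 [-0.0496 -0.0496 -0.0453 -0.0453]
lid pts 700
 y -0.13 48 x [-0.024 -0.001  0.014] z 0.071
 y -0.1 143 x [-0.029 -0.003  0.02 ] z 0.071
 y -0.07 73 x [-0.022 -0.001  0.014] z 0.071
 y -0.04 148 x [-0.027 -0.001  0.02 ] z 0.072
 y -0.01 52 x [-0.022 -0.001  0.013] z 0.071
 y 0.02 152 x [-0.028 -0.002  0.021] z 0.071
 y 0.05 67 x [-0.025 -0.005  0.009] z 0.071
 y 0.08 17 x [-0.032 -0.028 -0.018] z 0.072
```

Emit:
{"name": "arm_command", "arguments": {
  "rows": [
    [5,[0.007,0,0],[0,0,0]],
    [5,[0.015,0.001,0],[0,0,0]],
    [5,[0.023,0.001,0],[0,0,0]],
    [5,[0.031,0.002,0],[0,0,0]],
    [5,[0.039,0.002,0],[0,0,0]],
    [5,[0.047,0.003,0],[0,0,0]],
    [5,[0.055,0.003,0],[0,0,0]],
    [5,[0.063,0.004,0],[0,0,0]],
    [5,[0.071,0.004,0],[0,0,0]],
    [5,[0.08,0.005,0],[0,0,0]],
    [5,[0.088,0.005,0],[0,0,0]],
    [5,[0.096,0.006,0],[0,0,0]]
  ]
}}

```text
time: 47.82
tool_pos: [0.6149, 0.0457, 0.0312]
tool_rot: [-0.004, 0.684, 0.73, -0.002]
contact_force: [-12.4, 0.4, 14.6]
gripper_width: 0.229
grasp_force: 61.6
```

Run:
```python
from h import *
f,P=trayx();row()
```

```text
tool [0.6157 0.0459 0.0312] rack xy [-0.0082 -0.1937] w 0.228 F 60.8 [-8.1  1.3 10.6] t 47.8667
 d 0.055 1990 [-0.0176 -0.0152  0.0739  0.0743]
 d 0.085 1884 [-0.0179 -0.0174  0.0743  0.0745]
 d 0.115 1285 [-0.018  -0.0177  0.0744  0.0746]
 d 0.145 60 [-0.0178 -0.0174  0.0743  0.0744]
lid pts 714
 y -0.13 50 x [0.009 0.028 0.043] z 0.071
 y -0.1 150 x [0.001 0.026 0.048] z 0.071
 y -0.07 80 x [0.007 0.028 0.043] z 0.071
 y -0.04 156 x [0.002 0.027 0.048] z 0.072
 y -0.01 54 x [0.008 0.027 0.04 ] z 0.071
 y 0.02 162 x [0.001 0.027 0.047] z 0.072
 y 0.05 62 x [0.008 0.028 0.04 ] z 0.071
```

The tray is square and home (centre x ≈ +24 mm). I'll release it and go to the lever.

Emit:
{"name": "arm_command", "arguments": {
  "rows": [
    [5,[-0.004,0,0],[0,0,0]],
    [5,[-0.006,0,0],[0,0,0]],
    [25,[-0.006,0,0],[0,0,0]],
    [45,[-0.006,0,0],[0,0,0]],
    [60,[-0.006,0,0],[0,0,0]],
    [60,[-0.006,0,0],[0,0,0]],
    [60,[-0.006,0,0],[0,0,0]],
    [60,[-0.006,0,0.1],[0,0,0]],
    [60,[-0.006,0,0.24],[0,0,0]],
    [60,[-0.006,0,0.38],[0,0,0]],
    [60,[-0.006,0,0.52],[0,0,0]],
    [60,[-0.006,0,0.65],[0,0,0]]
  ]
}}

```text
time: 48.92
tool_pos: [0.6161, 0.0445, 0.2279]
tool_rot: [0.0, 0.685, 0.728, 0.0]
contact_force: [0.4, 0.0, -0.1]
gripper_width: 0.704
grasp_force: 0.0
```

Run:
```python
from h import *
s=monitor.state();t=s['tool_pos'];f=grab('wrist');P=cloud(f);o=np.array([.612,.2397]);R=np.load('rack.npz')['R'];L=(P[...,:2]-o)@R;z=P[...,2]
print(s['time'],t)
q,m=lohi(P,(.57,.66,.0,.09),(.117,.126));print('post',len(q),(q.min(0)+q.max(0))/2,((((q.min(0)+q.max(0))/2)[:2]-o)@R).round(4))
C=f['color'].max(2)
for a in np.arange(-.13,.14,.03):
    k=(C<75)&(z>.012)&(z<.03)&(L[...,1]>a)&(L[...,1]<a+.03)&(L[...,0]>-.05)&(L[...,0]<.06)
    if k.sum()>20:print(round(a,2),k.sum(),np.percentile(L[k][:,0],[1,5,95]).round(4))
row()
Q=cloud(load('scene'))
m=(abs(Q[...,0]-.36)<.06)&(abs(Q[...,1]-.27)<.05)&(Q[...,2]>.075)&(Q[...,2]<.115);print('ball',m.sum(),Q[m].min(0),Q[m].max(0))
```

```text
48.9167 [0.6160929  0.04448886 0.22789613]
post 565 [0.61562817 0.04768888 0.11940971] [-0.0082 -0.1919]
-0.13 66 [0.0006 0.0075 0.059 ]
-0.1 80 [-0.003   0.0577  0.059 ]
-0.07 96 [-0.0194  0.0575  0.0589]
-0.04 96 [-0.0201 -0.0079  0.0589]
lid pts 707
 y -0.13 51 x [0.005 0.025 0.044] z 0.071
 y -0.1 149 x [0.001 0.027 0.047] z 0.071
 y -0.07 77 x [0.009 0.028 0.042] z 0.071
 y -0.04 156 x [0.002 0.027 0.049] z 0.071
 y -0.01 54 x [0.007 0.029 0.04 ] z 0.07
 y 0.02 160 x [0.001 0.027 0.048] z 0.071
 y 0.05 60 x [0.009 0.028 0.041] z 0.071
ball 63 [0.34304256 0.2591051  0.07594553] [0.36770573 0.28366311 0.10772578]
```

Emit:
{"name": "arm_command", "arguments": {
  "rows": [
    [0,[-0.1,0.07,0.05],[0,0,0]],
    [0,[-0.2,0.15,0.05],[0,0,0]],
    [0,[-0.3,0.22,0.05],[0,0,0]],
    [0,[-0.4,0.3,0.05],[0,0,0]],
    [0,[-0.5,0.37,0.05],[0,0,0]],
    [0,[-0.6,0.45,0.05],[0,0,0]],
    [0,[-0.7,0.52,0.05],[0,0,0]],
    [0,[-0.8,0.6,0.05],[0,0,0]],
    [0,[-0.9,0.68,0.05],[0,0,0]],
    [0,[-1.0,0.755,0.05],[0,0,0]],
    [0,[-1.0,0.755,0.05],[0,0,0]],
    [0,[-1.0,0.755,0.05],[0,0,0]]
  ]
}}

```text
time: 50.02
tool_pos: [0.3152, 0.2718, 0.2404]
tool_rot: [0.0, 0.684, 0.73, 0.0]
contact_force: [1.0, 0.3, -0.0]
gripper_width: 0.004
grasp_force: 0.0
```

Run:
```python
from h import *
from scipy.spatial.transform import Rotation as Ro
s=monitor.state();t=s['tool_pos'];print(t,s['gripper_width'],s['joint_pos'].round(2))
f=grab('wrist');P=cloud(f);q=s['tool_rot'];Rm=Ro.from_quat(np.r_[q[1:],q[0]]).as_matrix();L=(P-t)@Rm
m=(abs(L[...,1])<.05)&(abs(L[...,0])<.03)&(L[...,2]>-.1)&(L[...,2]<.03)
print('finger',m.sum(),'tip up',-np.percentile(L[m][:,2],[99.5,98]),'y ext near tip',[np.percentile(L[m&(L[...,2]>-c)][:,1],[1,99]) .round(4) for c in(.04,.06) if (m&(L[...,2]>-c)).sum()>10])
m=(abs(P[...,0]-.36)<.05)&(abs(P[...,1]-.27)<.04)&(P[...,2]>.085)&(P[...,2]<.115);print('ball',m.sum(),P[m].min(0),P[m].max(0),P[m].mean(0))
m=(abs(P[...,0]-.39)<.06)&(abs(P[...,1]-.27)<.05)&(P[...,2]>.02)&(P[...,2]<.03);print('base',m.sum(),P[m].min(0),P[m].max(0))
```

```text
[0.3152187  0.27183516 0.24044417] 0.0043216028052022225 [ 0.53 -0.5   2.01 -0.    1.63  0.47]
finger 18540 tip up [0.04062211 0.04490746] y ext near tip [array([-0.0106,  0.008 ]), array([-0.0127,  0.0139])]
ball 589 [0.33667171 0.25990675 0.0887371 ] [0.3620148  0.28474201 0.10539899] [0.34865342 0.27366523 0.09974953]
base 1768 [0.35311424 0.24209674 0.02002447] [0.42396106 0.29573122 0.02996169]
```

Emit:
{"name": "arm_command", "arguments": {
  "rows": [
    [0,[-0.03,0,0],[0,0,0]],
    [0,[-0.03,0,-0.14],[0,0,0]],
    [0,[-0.03,0,-0.28],[0,0,0]],
    [0,[-0.03,0,-0.42],[0,0,0]],
    [0,[-0.03,0,-0.56],[0,0,0]],
    [0,[-0.03,0,-0.68],[0,0,0]],
    [0,[-0.03,0,-0.7],[0,0,0]],
    [0,[0.0,0,-0.7],[0,0,0]],
    [0,[0.03,0,-0.7],[0,0,0]],
    [0,[0.06,0,-0.7],[0,0,0]],
    [0,[0.09,0,-0.7],[0,0,0]],
    [0,[0.12,0,-0.7],[0,0,0]]
  ]
}}

```text
time: 51.07
tool_pos: [0.3575, 0.2723, 0.0365]
tool_rot: [0.002, 0.685, 0.728, 0.003]
contact_force: [-3.0, -3.9, 13.2]
gripper_width: 0.003
grasp_force: 6.1
```

Emit:
{"name": "arm_command", "arguments": {
  "rows": [
    [0,[0.03,0,0],[0,0,0]],
    [0,[0.06,0,0],[0,0,0]],
    [0,[0.09,0,0],[0,0,0]],
    [0,[0.12,0,0],[0,0,0]],
    [0,[0.14,0,0],[0,0,0]],
    [0,[0.155,0,0],[0,0,0]],
    [0,[0.16,0,0],[0,0,0]],
    [0,[0.16,0,0],[0,0,0]]
  ]
}}

```text
time: 51.73
tool_pos: [0.3982, 0.271, 0.0306]
tool_rot: [-0.002, 0.685, 0.728, -0.003]
contact_force: [-8.4, -1.3, 6.5]
gripper_width: -0.0
grasp_force: 5.9
```

```bash
cat >> h.py <<'E'
def ball():
    Q=cloud(grab('scene'));m=(abs(Q[...,0]-.39)<.08)&(abs(Q[...,1]-.27)<.03)&(Q[...,2]>.08)&(Q[...,2]<.118);print('scene ball',m.sum(),np.median(Q[m],0) if m.any() else '')
    P=cloud(grab('wrist'));m=(abs(P[...,0]-.41)<.05)&(abs(P[...,1]-.27)<.04)&(P[...,2]>.08)&(P[...,2]<.118);print('wrist ball',m.sum(),(P[m].min(0),P[m].max(0)) if m.any() else '')
E
python3 -c "
from h import *
s=monitor.state();print(s['tool_pos'],s['contact_force']);ball()"
```

```text
[0.3981907  0.27104411 0.03060364] [-8.43830767 -1.25813269  6.52335549]
scene ball 61 [0.4330593  0.26771941 0.09938882]
wrist ball 8428 (array([0.36315185, 0.25833562, 0.08002272]), array([0.43804463, 0.28713436, 0.11799932]))
```

Emit:
{"name": "arm_command", "arguments": {
  "rows": [
    [0,[-0.05,0,0],[0,0,0]],
    [0,[-0.12,0,0],[0,0,0]],
    [0,[-0.2,0,0],[0,0,0]],
    [0,[-0.28,0,0.03],[0,0,0]],
    [0,[-0.28,0,0.15],[0,0,0]],
    [0,[-0.28,0,0.28],[0,0,0]],
    [0,[-0.28,0,0.42],[0,0,0]],
    [0,[-0.28,0,0.56],[0,0,0]],
    [0,[-0.28,0,0.7],[0,0,0]],
    [0,[-0.28,0,0.7],[0,0,0]]
  ]
}}

```text
time: 52.67
tool_pos: [0.3201, 0.2732, 0.2511]
tool_rot: [0.002, 0.685, 0.728, 0.008]
contact_force: [1.1, 0.6, 1.0]
gripper_width: 0.0
grasp_force: 0.0
```

Run:
```python
from h import *
s=monitor.state();print(s['time'],s['tool_pos'],s['contact_force']);ball();row()
P=cloud(load('wrist'));m=(abs(P[...,0]-.41)<.05)&(abs(P[...,1]-.27)<.04)&(P[...,2]>.085)&(P[...,2]<.11);print(P[m].mean(0))
cups(cloud(load('scene')))
f=load('scene');c=cv2.cvtColor(f['color'],cv2.COLOR_RGB2BGR);cv2.imwrite('pics/fin.png',cv2.resize(c[200:350,280:480],(800,600)))
```

```text
52.6667 [0.32005168 0.27323036 0.25106712] [1.07696679 0.5641317  1.01067678]
scene ball 58 [0.43431353 0.26650778 0.10090979]
wrist ball 582 (array([0.41304059, 0.25464099, 0.08072894]), array([0.43774588, 0.27911472, 0.10524903]))
lid pts 706
 y -0.13 49 x [0.006 0.026 0.042] z 0.07
 y -0.1 150 x [0.001 0.027 0.048] z 0.071
 y -0.07 77 x [0.006 0.027 0.043] z 0.071
 y -0.04 156 x [0.001 0.027 0.048] z 0.071
 y -0.01 51 x [0.01  0.028 0.042] z 0.071
 y 0.02 164 x [0.    0.027 0.048] z 0.071
 y 0.05 59 x [0.01  0.03  0.042] z 0.07
[0.42348406 0.26819293 0.09934973]
obj 298 -191 r 28.8 n 138 px [287 180] med [ 0.3011 -0.1915  0.0661]
obj 527 -331 r 29.1 n 178 px [219 213] med [ 0.5287 -0.3295  0.0651]
obj 425 136 r 34.2 n 210 px [363 236] med [0.429  0.1348 0.0658]
obj 652 144 r 20.0 n 77 px [339 292] med [0.6525 0.1467 0.0707]
obj 636 214 r 27.0 n 123 px [365 296] med [0.63   0.222  0.0705]
obj 645 285 r 15.6 n 62 px [386 307] med [0.6445 0.2833 0.0706]
obj 843 81 r 39.7 n 230 px [289 339] med [0.8439 0.0818 0.0695]
```

View pics/fin.png

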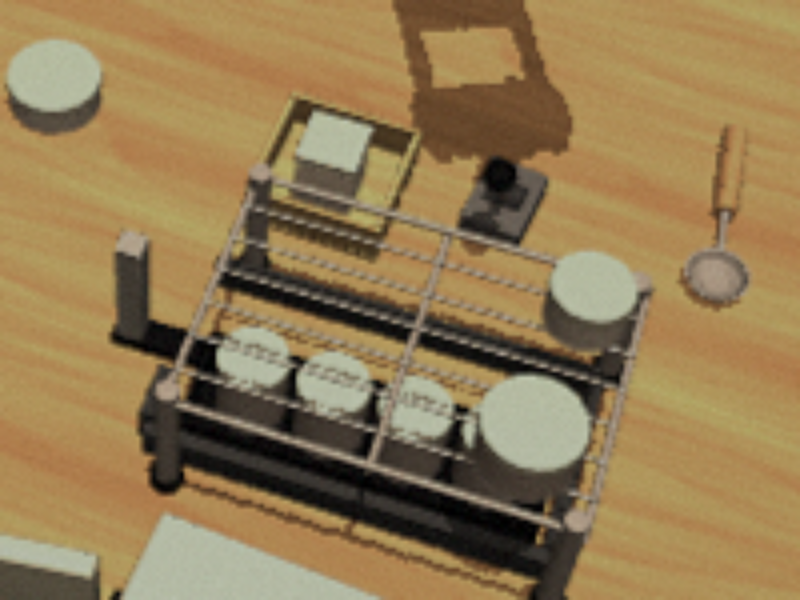

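The tray is home behind the stop with all four cups upright. The tub is in the crate, and the lever ball moved 76 mm, which is a full throw.

```bash
python3 -c "
from h import *
print(manip.job_done())"
```

```text
the job is handed in; nothing more can be done
None
```

I finished the job and handed it in at about 53 s: the tray is back behind the stop with all four cups upright, the used tub is in the crate, and the lever was thrown fully over last. Early on, the tray tipped about 25° because my first grip on the post was too high, and I set it flat again; the hand-in gave no verdict.

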